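Unload the produce tray: tomatoes to the ripening tray, limes to the crate

TASK

Unpack the produce tray: first lift out the ripe tomatoes one by one without squeezing them and set each down gently in a dish of its own in the white dimpled ripening tray. Once all the tomatoes are out, pick up the produce tray by its tab, tip the limes out over its pouring lip into the wooden crate, and set the empty tray back down level on the counter. Every lime must end up in the crate, every tomato in a dish, and the jar, spice box and shaker must be left alone.

Things in the scene. Friction and masses are not known exactly. Their poses are not given: they have to be found in the camera images.
- tray: loose produce tray, blue-green: 310 mm (its y) by 220 mm (its x), 0.26 kg; origin under it, x towards its grip tab. Floor 4 mm thick; back wall (x = 100 mm) 46 mm high, rims at both ends and a divider at y = 45 mm only 14 mm high, all 4 mm thick. The front slopes up at 25 degrees from x = -72 mm to a lip at x = -117 mm, 26 mm high. Tomatoes on the wide side (-y), limes on the other
- tray_grip (a point): middle of the tray's grip tab, an upright flat tab 12 mm thick (along x), 90 mm wide (along y), from 46 to 76 mm above the counter; this point is at x = +100, y = 0, z = 60 mm in the tray. Axes as the tray's
- tray_lip (a point): middle of the pouring lip of the lime compartment, at x = -117, y = +100, z = 26 mm in the tray. Axes as the tray's. The limes roll out over it once the tray is tipped well past the 25 degrees of the pouring front, about 50 degrees, lip down
- board: the dimpled ripening tray, white ceramic, fixed: 198 mm (its x) by 196 mm (its y), its top 18 mm above the counter inside a 6 mm wide rim 30 mm high; origin at the centre of its underside, z up. Six round dishes 48 mm across and 12 mm deep, in two columns 74 mm apart along x and three rows 58 mm apart along y
- crate: the vegetable crate, light wood with slatted sides, open above, fixed: 200 x 200 mm outside, 70 mm high, walls 8 mm, floor 8 mm; origin at the centre of its underside, axes along its sides, z up
- tomato0_center (a point): centre of a ripe red tomato with a green calyx: nearly a ball, 44 mm across and 44 mm high, 55 g; soft: a grip of 4 to 8 N is safe, 12 N bruises it, and so does pressing it down or letting it fall more than a few mm; it stands on a small flat underneath, this point being 22 mm above it. It may be absent
- tomato1_center (a point): centre of a ripe red tomato with a green calyx: nearly a ball, 44 mm across and 44 mm high, 55 g; soft: a grip of 4 to 8 N is safe, 12 N bruises it, and so does pressing it down or letting it fall more than a few mm; it stands on a small flat underneath, this point being 22 mm above it. It may be absent
- tomato2_center (a point): centre of a ripe red tomato with a green calyx: nearly a ball, 44 mm across and 44 mm high, 55 g; soft: a grip of 4 to 8 N is safe, 12 N bruises it, and so does pressing it down or letting it fall more than a few mm; it stands on a small flat underneath, this point being 22 mm above it. It may be absent
- tomato3_center (a point): centre of a ripe red tomato with a green calyx: nearly a ball, 44 mm across and 44 mm high, 55 g; soft: a grip of 4 to 8 N is safe, 12 N bruises it, and so does pressing it down or letting it fall more than a few mm; it stands on a small flat underneath, this point being 22 mm above it. It may be absent
- tomato4_center (a point): centre of a ripe red tomato with a green calyx: nearly a ball, 44 mm across and 44 mm high, 55 g; soft: a grip of 4 to 8 N is safe, 12 N bruises it, and so does pressing it down or letting it fall more than a few mm; it stands on a small flat underneath, this point being 22 mm above it. It may be absent
- lime0_center (a point): centre of a green lime, 36 mm thick and 44 mm long (its x), 30 g, hard; lying, this point is 18 mm above what it lies on. It may be absent
- lime1_center (a point): centre of a green lime, 36 mm thick and 44 mm long (its x), 30 g, hard; lying, this point is 18 mm above what it lies on. It may be absent
- lime2_center (a point): centre of a green lime, 36 mm thick and 44 mm long (its x), 30 g, hard; lying, this point is 18 mm above what it lies on. It may be absent
- lime3_center (a point): centre of a green lime, 36 mm thick and 44 mm long (its x), 30 g, hard; lying, this point is 18 mm above what it lies on. It may be absent
- lime4_center (a point): centre of a green lime, 36 mm thick and 44 mm long (its x), 30 g, hard; lying, this point is 18 mm above what it lies on. It may be absent
- pocket0 (a point): bottom of one dish of the ripening tray, on its axis, 5.5 mm above the counter; z up. A tomato sitting fully down in the dish has its centre about 23 to 26 mm above this point
- pocket1 (a point): bottom of one dish of the ripening tray, on its axis, 5.5 mm above the counter; z up. A tomato sitting fully down in the dish has its centre about 23 to 26 mm above this point
- pocket2 (a point): bottom of one dish of the ripening tray, on its axis, 5.5 mm above the counter; z up. A tomato sitting fully down in the dish has its centre about 23 to 26 mm above this point
- pocket3 (a point): bottom of one dish of the ripening tray, on its axis, 5.5 mm above the counter; z up. A tomato sitting fully down in the dish has its centre about 23 to 26 mm above this point
- pocket4 (a point): bottom of one dish of the ripening tray, on its axis, 5.5 mm above the counter; z up. A tomato sitting fully down in the dish has its centre about 23 to 26 mm above this point
- pocket5 (a point): bottom of one dish of the ripening tray, on its axis, 5.5 mm above the counter; z up. A tomato sitting fully down in the dish has its centre about 23 to 26 mm above this point
- jar: bystander: glass jar with a silicone lid, 92 mm across, 143 mm high; origin at the centre of its underside
- dabba: bystander: round steel spice box, 176 mm across, 84 mm high; origin at the centre of its underside
- shaker: bystander: pink plastic shaker, 60 mm across, 105 mm high; origin at the centre of its underside
There are look-alikes about, which are no part of the job. Leave any turquoise look-alike of the part that bears tomato1_center alone.

How it is judged:
By the outcome, as a careful person would: the job done as asked, in the order asked, and still so for the second after the job is handed in, with the robot touching nothing.
Of tomato0, tomato1, tomato2, tomato3, tomato4 only 3 to 5 are there at a start; the rules pass over those that are not, and their reading is None.
Of lime0, lime1, lime2, lime3, lime4 only 3 to 5 are there at a start; the rules pass over those that are not, and their reading is None.
At some moment in a run one of tomato0, tomato1, tomato2, tomato3, tomato4 may be knocked a few centimetres aside while the robot is not near it.
It also fails if it takes over 210 s, if anything falls off the work surface, if the arm or the gripper's body presses on something with over 40 N, if the wrist force passes 120 N, or if a joint passes its speed limit or range.

ROBOT

A 6-joint arm with a two-finger parallel gripper is mounted at the origin on the work surface. World frame = base frame: x ahead of the robot, y to its left, z up, the work surface at z = 0. Lengths are in m, angles in degrees, forces in N, time in s.
With the tool pointing down it reaches from about 0.375 to 0.9 m from the base axis. Payload 3.1 kg.
Tool frame: the origin (TCP) lies at the very end of the fingers, on their centre line; the grasp point (between the pads) lies 19 mm behind it; z points along the fingers, y is the line along which they close (so a half turn about z gives the same grasp; the last joint's range is limited). The gripper opens to 87 mm and grips with 3 to 60 N. Pads are 19 mm wide; open, the fingers measure 117 mm over their backs; the gripper's body (75 mm by 190 mm) begins 51 mm behind the grasp point.
Start: joints at [-87.233, 30.224, 82.088, -0, 67.689, -10.227], TCP at [0.141, -0.609, 0.223] pointing down, gripper open.
Joint ranges: [-176.69, 176.69], [-43.24, 126.21], [12.49, 139.97], [-82, 262], [0, 151.66], [-163.58, 163.58]. Speed limits (degrees/s): [159.86, 159.86, 180, 180, 180, 180].

INTERFACE

Orientations are given as a 3x3 rotation matrix whose columns are the frame's x, y, z axes.
In Python, from rig import bot gives the robot as it stands.
- The arm moves only by the tool move_arm, never from a script. Its argument "increments" is a list of rows, each an object with "xyz": the shift along the tool's x, y, z in mm, a list of three; "roll": the turn about the tool's z in rad; "grip": the opening in per cent of the stroke, from 0 (shut) to 100 (fully open). A call has 1 to 5 rows; each row shifts and turns the commanded pose from where the row before left it, along the tool's axes as they then stand; what a row does not reach is not made up. A row lasts 1/12 s, in which the tool goes at most 41.7 mm and 7.16 degrees, less where a joint would pass 70% of its speed; a pose out of reach is approached as far as the arm can. A call is refused whole if a number of a shift passes 41.7 or a number of a turn 0.125, either way. A call with a gripper value outside its range is refused whole. The fingers move at their own pace and stop on an object; the grip force is fixed at half the most. Time passes only in rows, so rows that do not move let the fingers close. It gives the time, the measured TCP pose, the force, the opening and the grip force at its end, in the units of the state.
- bot.read_state(): the state, without advancing time (a new reading comes with each control period).
- bot.capture(name): name is "scene" or "top" or "wrist"; returns (picture, depth): 480x640x3 uint8, red, green, blue; 480x640 float32, m along the optical axis (not along the pixel's ray), 0 where there is no reading.
- bot.camera_model(name): a dict with "intrinsics" (3x3 intrinsics, pixels), "rvec" (rotation vector, rad) and "tvec" (3), from world to camera coordinates, as OpenCV has them; the wrist camera has in their place "tool_from_camera" (4x4, takes a point from camera to tool coordinates, whose origin is the TCP and whose axes are the flange's). Camera axes: x right, y down, z forward; pixel columns grow to the right and rows downward; lengths in m; the calibration is good to about 2 mm. A picture is of the moment at which its call begins: read the wrist's pose just before it. camera_model takes no time and is no camera call.
- bot.hand_in(): hands the job in; it is judged then, once.
Trained networks look in the newest picture that a camera, given by its name, has taken for a name from the list of things; names that differ only in an ending like _2 or _b are one class to them, and where a whole thing is asked for, a point or a joint stands for the part that bears it (a point fixed in the world has none). Each returns a list of dicts, best first, with "conf" (0 to 1); they miss things now and then, are a little off and sometimes report something else, mostly with a low value. They report only what shows in the picture. A call takes as long as a camera call. They do not tell look-alikes from the thing itself.
- bot.spot_in(label, camera): "at" ([x, y, z] in m, in the coordinates of the camera as it stood for that picture, good to about 4 mm: the middle of the surface that is visible of it).
- bot.trace(label, camera): "mask" (480x640 bool, what is visible of it).
The state is a dict: "time_s": time; "joint_positions": joint angles; "qvel": joint speeds; "tau": joint torques, N m; "position": TCP position; "tcp_rot": TCP orientation; "force": force on the tool from outside, world axes, zero at the start; "moment": the same for the moment, N m; "opening": opening from 0.0 (shut) to 1.0 (fully open); "grasp_force": force on a finger pad.
Only numpy, scipy, OpenCV 4.12 (cv2) and the standard library are available. Lean on these libraries where they do the work, as an engineer would, in place of code of your own. Each camera call takes 0.05 s, during which the arm holds its last target. There are 200 camera calls.

## Working session

There is one attempt and no reset: what is moved stays moved. The work goes in short steps, Python scripts to look and compute and a tool call to move; the robot and the scene stay as the last step left them, time stands still between calls to the robot, and variables do not carry over. Pictures are saved under pics/ and viewed, at most 14 in all, crops included, and the job is handed in when it is done.

Besides the shell and the picture viewer there is one more tool, called after "Request:" by a JSON object that holds its "fn" and its "kwargs", one argument or row to a line. move_arm: Moves the arm, as the interface text tells. Its arguments: {"type":"object","properties":{"increments":{"type":"array"}},"required":["increments"]}

```bash
ls; mkdir -p pics; python3 - <<'E'
from rig import bot
import cv2,numpy as np
print(bot.read_state())
print([a for a in dir(bot) if a[0]!='_'])
for n in("scene","top"):
    p,d=bot.capture(n); cv2.imwrite(f"pics/{n}0.png",p[...,::-1]); print(n,bot.camera_model(n))
print(bot.camera_model("wrist"))
E
```

```text
pics
{'time_s': 0.0, 'joint_positions': array([-8.72332427e+01,  3.02777433e+01,  8.21569242e+01, -4.18743297e-04,
        6.76877976e+01, -1.02280327e+01]), 'qvel': array([-0.0369095 , -0.05456233, -0.03363401,  0.05077049,  0.05441793,
       -0.04186955]), 'tau': array([ 6.40521139e-04, -4.40037560e+01, -1.76592457e+01,  6.34595845e-02,
        5.83136827e-02, -1.55618491e-04]), 'position': array([ 0.14052205, -0.60824845,  0.22158175]), 'tcp_rot': array([[ 9.74389911e-01,  2.24865046e-01, -1.09927029e-04],
       [ 2.24864764e-01, -9.74387644e-01,  2.13459866e-03],
       [ 3.72885088e-04, -2.10465011e-03, -9.99997716e-01]]), 'force': array([-0.04114149, -0.81134517,  0.17897462]), 'moment': array([ 0.02501486, -0.01972106,  0.07395168]), 'grasp_force': 0.0, 'opening': 1.0001690260146285}
['PlanningError', 'camera_model', 'capture', 'hand_in', 'read_state', 'spot_in', 'trace']
scene {'intrinsics': array([[457.30958413,   0.        , 322.24280351],
       [  0.        , 457.30958413, 238.30118169],
       [  0.        ,   0.        ,   1.        ]]), 'rvec': array([ 1.72627007,  1
[... 199 characters left out ...]
7],
       [  0.        ,   0.        ,   1.        ]]), 'rvec': array([ 2.12652093, -2.1692487 ,  0.14870442]), 'tvec': array([-0.00481025,  0.59339421,  1.04857829])}
{'intrinsics': array([[376.00980464,   0.        , 318.19361732],
       [  0.        , 376.00980464, 238.42372205],
       [  0.        ,   0.        ,   1.        ]]), 'tool_from_camera': array([[ 9.25504599e-04, -9.59208948e-01, -2.82696546e-01,
         7.77236997e-02],
       [ 9.99999566e-01,  9.17890602e-04,  1.59376966e-04,
         3.54958222e-04],
       [ 1.06608690e-04, -2.82696570e-01,  9.59209382e-01,
        -1.61538939e-01],
       [ 0.00000000e+00,  0.00000000e+00,  0.00000000e+00,
         1.00000000e+00]])}
```

View pics/scene0.png

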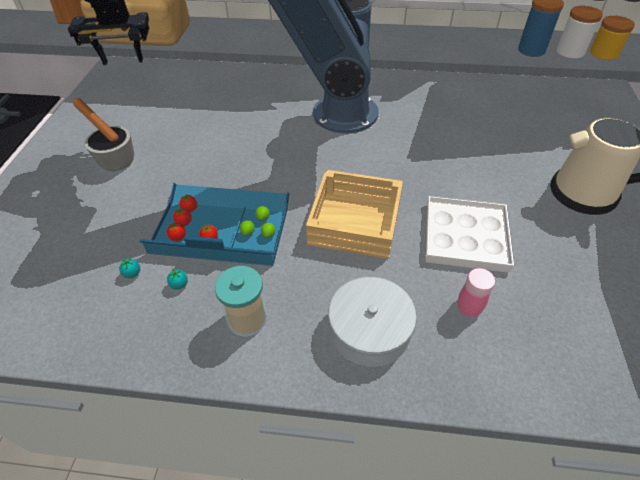

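View pics/top0.png

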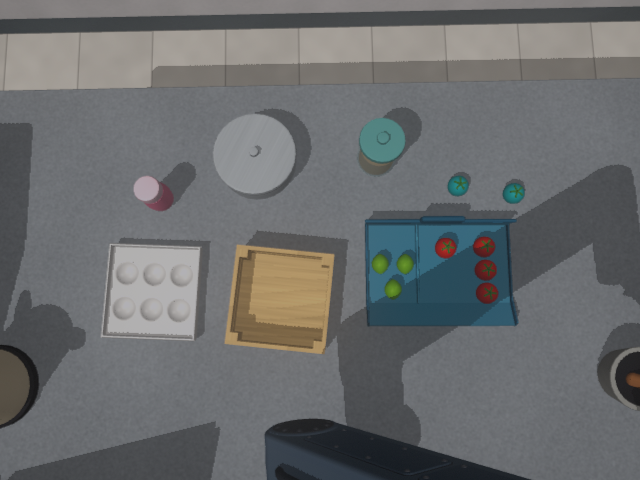

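```bash
cat > h.py <<'E'
from rig import bot
import cv2,numpy as np
def c2w(n,p,st=None):
    m=bot.camera_model(n); p=np.atleast_2d(p)
    if n=="wrist":
        T=m["tool_from_camera"]; q=p@T[:3,:3].T+T[:3,3]
        return q@st["tcp_rot"].T+st["position"]
    R=cv2.Rodrigues(m["rvec"])[0]; return (p-m["tvec"].ravel())@R
def cloud(n,mask,d,st=None):
    K=bot.camera_model(n)["intrinsics"]; v,u=np.nonzero(mask&(d>0)); z=d[v,u]
    return c2w(n,np.c_[(u-K[0,2])*z/K[0,0],(v-K[1,2])*z/K[1,1],z],st)
def spots(l,n,st=None,mn=.3):
    for r in bot.spot_in(l,n):
        if r["conf"]>mn: print(l,n,round(r["conf"],2),c2w(n,r["at"],st).round(4)[0])
E
python3 - <<'E'
from h import *
p,d=bot.capture("top")
for l in ["tray","tray_grip","tray_lip","board","crate","tomato0_center","lime0_center","pocket0","jar","dabba","shaker"]: spots(l,"top")
E
```

```text
tray top 0.68 [0.4906 0.3391 0.0205]
tray top 0.67 [ 0.5128 -0.2701  0.0058]
tray_grip top 0.89 [ 0.5112 -0.2666  0.0073]
tray_lip top 0.93 [ 0.513  -0.2682  0.0018]
board top 0.57 [0.4942 0.3424 0.0171]
board top 0.36 [ 0.5393 -0.201   0.0402]
crate top 0.91 [0.4702 0.0646 0.0089]
pocket0 top 0.7 [0.4883 0.337  0.0171]
jar top 0.73 [0.4889 0.3358 0.0189]
jar top 0.68 [ 0.7654 -0.1435  0.1331]
dabba top 0.88 [0.7636 0.1106 0.0759]
dabba top 0.62 [0.488  0.3369 0.0177]
shaker top 0.72 [0.6891 0.3142 0.1022]
shaker top 0.53 [ 0.5379 -0.1479  0.0366]
```

The scene view shows four red tomatoes and three limes in the blue tray. The top view puts the tomatoes at (446,247), (484,246), (485,269) and (486,293), and the limes at (380,264), (405,264) and (393,288). The tab is at (443,218), the crate at (281,298) and the dishes around (152,290). The two turquoise tomatoes sit outside the tray at (458,186) and (514,193).

```bash
cat >> h.py <<'E'
def blobs(n,p,d,lo,hi,mn=60,st=None):
    h=cv2.cvtColor(p,cv2.COLOR_RGB2HSV); m=cv2.inRange(h,lo,hi)
    k,L,S,C=cv2.connectedComponentsWithStats(m); out=[]
    for i in range(1,k):
        if S[i,4]>=mn: out.append((S[i,4],C[i].round(0),cloud(n,L==i,d,st)))
    return out
def sphere(P,r):
    from scipy.optimize import least_squares
    f=lambda c:np.linalg.norm(P-c,axis=1)-r
    return least_squares(f,np.median(P,0)-[0,0,r*.7],loss="soft_l1",f_scale=.002).x
E
python3 - <<'E'
from h import *
p,d=bot.capture("top")
for nm,lo,hi in (("red",(0,150,60),(8,255,255)),("green",(32,120,60),(50,255,255))):
    for a,c,P in blobs("top",p,d,lo,hi):
        r=.022 if nm=="red" else .019
        print(nm,a,c,sphere(P,r).round(4),P.max(0).round(3))
# board
h=cv2.cvtColor(p,cv2.COLOR_RGB2HSV)
for nm,roi,lo,hi in (("board",(90,230,220,350),(0,0,150),(180,60,255)),("crate",(215,235,345,360),(8,60,80),(30,255,255)),("tray",(350,205,530,340),(90,120,30),(110,255,255))):
    m=np.zeros((480,640),np.uint8);x0,y0,x1,y1=roi;m[y0:y1,x0:x1]=cv2.inRange(h,lo,hi)[y0:y1,x0:x1]
    P=cloud("top",m>0,d); 
    r=cv2.minAreaRect((P[:,:2]*1000).astype(np.float32)); print(nm,len(P),np.round(r[0],1),np.round(r[1],1),round(r[2],2),P[:,2].min().round(3),P[:,2].max().round(3))
    if nm=="tray":
        Q=P[P[:,2]>.06]; print("tab",Q.mean(0),cv2.minAreaRect((Q[:,:2]*1000).astype(np.float32)))
    if nm=="crate": Q=P[P[:,2]>.06]; print("rim",cv2.minAreaRect((Q[:,:2]*1000).astype(np.float32)))
    if nm=="board":
        Q=P[(P[:,2]<.0145)&(abs(P[:,0]-r[0][0]/1000)<.08)&(abs(P[:,1]-r[0][1]/1000)<.085)]
        _,l,c=cv2.kmeans((Q[:,:2]*1000).astype(np.float32),6,None,(3,50,.1),5,cv2.KMEANS_PP_CENTERS); print(c.round(1),np.bincount(l.ravel()))
E
```

```text
red 184 [484. 245.] [ 0.5702 -0.369   0.0269] [ 0.59  -0.348  0.05 ]
red 226 [444. 248.] [ 0.5697 -0.2876  0.0266] [ 0.589 -0.266  0.05 ]
red 168 [487. 269.] [ 0.5213 -0.369   0.0266] [ 0.541 -0.35   0.052]
red 154 [488. 291.] [ 0.4731 -0.3684  0.0266] [ 0.493 -0.35   0.051]
green 226 [381. 263.] [ 0.5392 -0.1521  0.0217] [ 0.559 -0.135  0.044]
green 226 [405. 264.] [ 0.5373 -0.2031  0.0218] [ 0.558 -0.186  0.044]
green 227 [393. 289.] [ 0.4853 -0.175   0.0218] [ 0.503 -0.158  0.045]
board 7178 [490.4 334.6] [193.8 194.1] 86.76 -0.001 0.036
[[532.4 389.9]
 [454.6 336. ]
 [525.8 273.9]
 [452.  278.3]
 [457.9 394.2]
 [529.2 332.1]] [314 313 316 306 312 302]
crate 9989 [471.6  66.3] [214.3 214.3] 82.94 -0.003 0.077
rim ((469.1170349121094, 61.109962463378906), (200.3283233642578, 200.71160888671875), 83.08865356445312)
tray 12473 [ 520.3 -272.9] [311.  220.1] 88.89 -0.004 0.082
tab [ 0.62293954 -0.27473815  0.07399674] ((624.2268676757812, -274.7458190917969), (88.40725708007812, 12.06947135925293), 89.53990936279297)
```

```bash
cat >> h.py <<'E'
def plan(*wps,grip=None,vmax=40,start=None):
    """wps: (x,y,z mm, psi deg[, vmax, grip]) ; prints rows in tool axes"""
    s=bot.read_state(); p=s["position"]*1000; R=s["tcp_rot"]; psi=np.degrees(np.arctan2(R[1,0],R[0,0]))
    rows=[]; c=p.copy()
    for w in wps:
        v=w[4] if len(w)>4 else vmax; g=w[5] if len(w)>5 else grip; t=np.array(w[:3],float)
        n=int(max(1,np.ceil(np.linalg.norm(t-c)/v-.02),np.ceil(abs(np.radians(w[3]-psi))/.122)))
        p0=c.copy(); dpsi=np.radians(w[3]-psi)/n
        for i in range(n):
            a=np.radians(psi); T=np.array([[np.cos(a),np.sin(a),0],[np.sin(a),-np.cos(a),0],[0,0,-1]])
            want=p0+(t-p0)*(i+1)/n; q=np.round(T.T@(want-c)).astype(int); c=c+T@q
            rows.append((q.tolist(),round(-dpsi,3),g)); psi+=np.degrees(dpsi)
    for i in range(0,len(rows),5):
        print("[ "+", ".join('{"xyz":%s'%r[0]+(',"roll":%s'%r[1] if abs(r[1])>.002 else '')+(',"grip":%s}'%r[2] if r[2] is not None else '}') for r in rows[i:i+5])+" ]")
E
python3 - <<'E'
from h import *
plan((473,-368.5,90,0),(473,-368.5,17,0,25),grip=75)
E
```

```text
[ {"xyz":[34, -15, 12],"roll":0.021,"grip":75}, {"xyz":[34, -15, 12],"roll":0.021,"grip":75}, {"xyz":[34, -16, 12],"roll":0.021,"grip":75}, {"xyz":[34, -16, 12],"roll":0.021,"grip":75}, {"xyz":[33, -18, 12],"roll":0.021,"grip":75} ]
[ {"xyz":[32, -17, 12],"roll":0.021,"grip":75}, {"xyz":[33, -19, 12],"roll":0.021,"grip":75}, {"xyz":[32, -19, 12],"roll":0.021,"grip":75}, {"xyz":[31, -20, 12],"roll":0.021,"grip":75}, {"xyz":[31, -21, 13],"roll":0.021,"grip":75} ]
[ {"xyz":[31, -21, 12],"roll":0.021,"grip":75}, {"xyz":[0, 0, 24],"grip":75}, {"xyz":[0, 0, 24],"grip":75}, {"xyz":[0, 0, 25],"grip":75} ]
```

Request:
{"fn": "move_arm", "kwargs": {
  "increments": [
    {"xyz":[34,-15,12],"roll":0.021,"grip":75},
    {"xyz":[34,-15,12],"roll":0.021,"grip":75},
    {"xyz":[34,-16,12],"roll":0.021,"grip":75},
    {"xyz":[34,-16,12],"roll":0.021,"grip":75},
    {"xyz":[33,-18,12],"roll":0.021,"grip":75}
  ]
}}

```text
time_s: 1.17
position: [0.2932, -0.4986, 0.1623]
tcp_rot: [[0.993, 0.12, 0.0], [0.12, -0.993, -0.001], [0.0, 0.001, -1.0]]
force: [0.1, -1.3, 0.1]
opening: 0.767
grasp_force: 0.0
```

Request:
{"fn": "move_arm", "kwargs": {
  "increments": [
    {"xyz":[32,-17,12],"roll":0.021,"grip":75},
    {"xyz":[33,-19,12],"roll":0.021,"grip":75},
    {"xyz":[32,-19,12],"roll":0.021,"grip":75},
    {"xyz":[31,-20,12],"roll":0.021,"grip":75},
    {"xyz":[31,-21,13],"roll":0.021,"grip":75}
  ]
}}

```text
time_s: 1.58
position: [0.4445, -0.39, 0.1013]
tcp_rot: [[1.0, 0.016, 0.001], [0.016, -1.0, -0.001], [0.001, 0.001, -1.0]]
force: [0.6, -0.3, 0.4]
opening: 0.751
grasp_force: 0.0
```

Request:
{"fn": "move_arm", "kwargs": {
  "increments": [
    {"xyz":[31,-21,12],"roll":0.021,"grip":75},
    {"xyz":[0,0,0],"grip":75},
    {"xyz":[0,0,0],"grip":75}
  ]
}}

```text
schema error: expected keys xyz, roll, grip
```

Request:
{"fn": "move_arm", "kwargs": {
  "increments": [
    {"xyz":[28,-21,12],"roll":0.016,"grip":75},
    {"xyz":[0,0,0],"roll":0,"grip":75},
    {"xyz":[0,0,0],"roll":0,"grip":75}
  ]
}}

```text
time_s: 1.83
position: [0.4717, -0.3675, 0.0887]
tcp_rot: [[1.0, 0.005, -0.001], [0.005, -1.0, 0.001], [-0.001, -0.001, -1.0]]
force: [-0.7, 0.6, -0.6]
opening: 0.749
grasp_force: 0.0
```

```bash
sed -i 's/(.,"roll":%s.%r\[1\] if abs(r\[1\])>.002 else ..)/(",\\"roll\\":%s"%r[1])/' h.py; python3 - <<'E'
from h import *
s=bot.read_state(); print(s["position"],np.degrees(np.arctan2(s["tcp_rot"][1,0],s["tcp_rot"][0,0])))
p,d=bot.capture("wrist"); cv2.imwrite("pics/w1.png",p[...,::-1])
for a,c,P in blobs("wrist",p,d,(0,150,60),(8,255,255),200,s): print(a,c,sphere(P,.022).round(4))
plan((473,-368.5,17,0,25),grip=75)
E
```

```text
[ 0.47168475 -0.36751974  0.0887293 ] 0.29816032147405475
4508 [174.  87.] [ 0.5699 -0.2861  0.0251]
4118 [319.  87.] [ 0.5708 -0.3675  0.0251]
3440 [318. 174.] [ 0.5218 -0.3676  0.0252]
3044 [317. 251.] [ 0.4735 -0.3675  0.0252]
[ {"xyz":[1, 0, 24],"roll":0.001,"grip":75}, {"xyz":[0, 0, 24],"roll":0.001,"grip":75}, {"xyz":[1, 0, 24],"roll":0.001,"grip":75} ]
```

Request:
{"fn": "move_arm", "kwargs": {
  "increments": [
    {"xyz":[1,0,24],"roll":0,"grip":72},
    {"xyz":[0,0,24],"roll":0,"grip":65},
    {"xyz":[1,0,23],"roll":0,"grip":58},
    {"xyz":[0,0,0],"roll":0,"grip":54},
    {"xyz":[0,0,0],"roll":0,"grip":52}
  ]
}}

```text
time_s: 2.3
position: [0.4712, -0.3702, 0.0183]
tcp_rot: [[1.0, -0.001, -0.001], [-0.001, -1.0, 0.001], [-0.001, -0.001, -1.0]]
force: [0.6, 0.2, 0.3]
opening: 0.552
grasp_force: 0.2
```

Request:
{"fn": "move_arm", "kwargs": {
  "increments": [
    {"xyz":[0,0,0],"roll":0,"grip":51},
    {"xyz":[0,0,0],"roll":0,"grip":50}
  ]
}}

```text
time_s: 2.47
position: [0.473, -0.3708, 0.0203]
tcp_rot: [[1.0, -0.0, 0.002], [-0.0, -1.0, -0.002], [0.002, 0.002, -1.0]]
force: [-0.3, 0.8, 0.5]
opening: 0.516
grasp_force: 0.2
```

Request:
{"fn": "move_arm", "kwargs": {
  "increments": [
    {"xyz":[0,0,0],"roll":0,"grip":49},
    {"xyz":[0,0,0],"roll":0,"grip":49}
  ]
}}

```text
time_s: 2.63
position: [0.4733, -0.3705, 0.0201]
tcp_rot: [[1.0, 0.001, 0.002], [0.001, -1.0, -0.003], [0.002, 0.003, -1.0]]
force: [0.2, -1.2, 2.3]
opening: 0.502
grasp_force: 11.5
```

Request:
{"fn": "move_arm", "kwargs": {
  "increments": [
    {"xyz":[0,0,0],"roll":0,"grip":50}
  ]
}}

```text
time_s: 2.72
position: [0.4734, -0.3704, 0.02]
tcp_rot: [[1.0, 0.001, 0.002], [0.001, -1.0, -0.003], [0.002, 0.003, -1.0]]
force: [0.4, 0.1, 4.0]
opening: 0.501
grasp_force: 5.3
```

Request:
{"fn": "move_arm", "kwargs": {
  "increments": [
    {"xyz":[0,0,0],"roll":0,"grip":50}
  ]
}}

```text
time_s: 2.8
position: [0.4734, -0.3704, 0.0198]
tcp_rot: [[1.0, 0.001, 0.002], [0.001, -1.0, -0.002], [0.002, 0.002, -1.0]]
force: [-0.4, 0.1, 4.8]
opening: 0.5
grasp_force: 3.7
```

Request:
{"fn": "move_arm", "kwargs": {
  "increments": [
    {"xyz":[0,0,-3],"roll":0,"grip":49.7},
    {"xyz":[0,0,-5],"roll":0,"grip":49.6}
  ]
}}

```text
time_s: 2.97
position: [0.4722, -0.3686, 0.0262]
tcp_rot: [[1.0, 0.001, -0.001], [0.001, -1.0, 0.002], [-0.001, -0.002, -1.0]]
force: [0.0, 0.1, -1.5]
opening: 0.5
grasp_force: 6.7
```

Request:
{"fn": "move_arm", "kwargs": {
  "increments": [
    {"xyz":[0,0,-12],"roll":0,"grip":49.6},
    {"xyz":[0,0,0],"roll":0,"grip":49.6}
  ]
}}

```text
time_s: 3.13
position: [0.4735, -0.37, 0.0404]
tcp_rot: [[1.0, 0.001, 0.002], [0.001, -1.0, -0.002], [0.002, 0.002, -1.0]]
force: [-0.5, -0.1, 0.5]
opening: 0.494
grasp_force: 7.3
```

```bash
python3 - <<'E'
from h import *
plan((473,-369,118,0),(452,278,118,87),(452,278,50,87,30),(452,278,28,87,11),grip=49.6)
E
```

```text
[ {"xyz":[0, -1, -39],"roll":0.0,"grip":49.6}, {"xyz":[-1, 0, -39],"roll":0.0,"grip":49.6}, {"xyz":[-1, -38, 0],"roll":-0.089,"grip":49.6}, {"xyz":[2, -38, 0],"roll":-0.089,"grip":49.6}, {"xyz":[6, -38, 0],"roll":-0.089,"grip":49.6} ]
[ {"xyz":[8, -37, 0],"roll":-0.089,"grip":49.6}, {"xyz":[13, -36, 0],"roll":-0.089,"grip":49.6}, {"xyz":[15, -35, 0],"roll":-0.089,"grip":49.6}, {"xyz":[18, -33, 0],"roll":-0.089,"grip":49.6}, {"xyz":[22, -32, 0],"roll":-0.089,"grip":49.6} ]
[ {"xyz":[24, -29, 0],"roll":-0.089,"grip":49.6}, {"xyz":[26, -28, 0],"roll":-0.089,"grip":49.6}, {"xyz":[29, -24, 0],"roll":-0.089,"grip":49.6}, {"xyz":[31, -22, 0],"roll":-0.089,"grip":49.6}, {"xyz":[33, -20, 0],"roll":-0.089,"grip":49.6} ]
[ {"xyz":[34, -16, 0],"roll":-0.089,"grip":49.6}, {"xyz":[36, -13, 0],"roll":-0.089,"grip":49.6}, {"xyz":[37, -10, 0],"roll":-0.089,"grip":49.6}, {"xyz":[37, -6, 0],"roll":-0.089,"grip":49.6}, {"xyz":[0, 0, 23],"roll":0.0,"grip":49.6} ]
[ {"xyz":[0, 0, 23],"roll":0.0,"grip":49.6}, {"xyz":[0, 0, 22],"roll":0.0,"grip":49.6}, {"xyz":[0, 0, 7],"roll":-0.0,"grip":49.6}, {"xyz":[0, 0, 8],"roll":-0.0,"grip":49.6}, {"xyz":[0, 0, 7],"roll":-0.0,"grip":49.6} ]
```

Request:
{"fn": "move_arm", "kwargs": {
  "increments": [
    {"xyz":[0,-1,-30],"roll":0,"grip":49.6},
    {"xyz":[-1,0,-39],"roll":0,"grip":49.6},
    {"xyz":[-1,-38,-9],"roll":-0.089,"grip":49.6},
    {"xyz":[2,-38,0],"roll":-0.089,"grip":49.6},
    {"xyz":[6,-38,0],"roll":-0.089,"grip":49.6}
  ]
}}

```text
time_s: 3.55
position: [0.4688, -0.2538, 0.1181]
tcp_rot: [[0.964, 0.267, 0.003], [0.267, -0.964, -0.002], [0.002, 0.003, -1.0]]
force: [0.9, 0.2, -1.4]
opening: 0.495
grasp_force: 7.4
```

Request:
{"fn": "move_arm", "kwargs": {
  "increments": [
    {"xyz":[8,-37,0],"roll":-0.089,"grip":49.6},
    {"xyz":[13,-36,0],"roll":-0.089,"grip":49.6},
    {"xyz":[15,-35,0],"roll":-0.089,"grip":49.6},
    {"xyz":[18,-33,0],"roll":-0.089,"grip":49.6},
    {"xyz":[22,-32,0],"roll":-0.089,"grip":49.6}
  ]
}}

```text
time_s: 3.97
position: [0.4619, -0.0618, 0.1169]
tcp_rot: [[0.754, 0.657, 0.001], [0.657, -0.754, -0.0], [0.0, 0.001, -1.0]]
force: [1.9, -0.1, -0.1]
opening: 0.499
grasp_force: 7.4
```

Request:
{"fn": "move_arm", "kwargs": {
  "increments": [
    {"xyz":[24,-29,0],"roll":-0.089,"grip":49.6},
    {"xyz":[26,-28,0],"roll":-0.089,"grip":49.6},
    {"xyz":[29,-24,0],"roll":-0.089,"grip":49.6},
    {"xyz":[31,-22,0],"roll":-0.089,"grip":49.6},
    {"xyz":[33,-20,0],"roll":-0.089,"grip":49.6}
  ]
}}

```text
time_s: 4.38
position: [0.4562, 0.1284, 0.1169]
tcp_rot: [[0.398, 0.918, 0.001], [0.918, -0.398, 0.0], [0.0, 0.001, -1.0]]
force: [0.8, -0.7, -0.8]
opening: 0.499
grasp_force: 7.4
```

Request:
{"fn": "move_arm", "kwargs": {
  "increments": [
    {"xyz":[34,-16,0],"roll":-0.089,"grip":49.6},
    {"xyz":[36,-13,0],"roll":-0.089,"grip":49.6},
    {"xyz":[37,-10,0],"roll":-0.089,"grip":49.6},
    {"xyz":[37,-6,0],"roll":-0.089,"grip":49.6},
    {"xyz":[0,0,0],"roll":0,"grip":49.6}
  ]
}}

```text
time_s: 4.8
position: [0.453, 0.2845, 0.1172]
tcp_rot: [[0.049, 0.999, 0.004], [0.999, -0.049, 0.004], [0.004, 0.004, -1.0]]
force: [0.5, 0.1, -0.2]
opening: 0.498
grasp_force: 7.4
```

```bash
python3 - <<'E'
from h import *
s=bot.read_state(); print(s["position"],s["grasp_force"])
p,d=bot.capture("wrist"); cv2.imwrite("pics/w2.png",p[...,::-1])
P=cloud("wrist",np.ones((480,640),bool),d,s)
Q=P[(P[:,2]<.0135)&(P[:,2]>.001)&(abs(P[:,0]-.491)<.075)&(abs(P[:,1]-.335)<.085)]
print(len(Q))
_,l,c=cv2.kmeans((Q[:,:2]*1000).astype(np.float32),6,None,(3,50,.1),5,cv2.KMEANS_PP_CENTERS); print(c.round(1),np.bincount(l.ravel()))
for a,c,P in blobs("wrist",p,d,(0,150,60),(8,255,255),200,s): print(a,c,sphere(P,.022).round(4))
plan((452,278,50,87,30),(452,278,28,87,11),grip=49.6)
E
```

```text
[0.45303643 0.28453973 0.11722557] 7.363725900650024
17014
[[453.5 337.5]
 [532.  392.4]
 [528.7 333.4]
 [450.2 282.7]
 [456.8 396.6]
 [525.4 274.6]] [2899 3468 2886 1876 3480 2405]
5030 [318. 291.] [0.4533 0.2852 0.1227]
[ {"xyz":[-1, 0, 22],"roll":0.0,"grip":49.6}, {"xyz":[-1, 0, 23],"roll":0.0,"grip":49.6}, {"xyz":[-2, 0, 22],"roll":0.0,"grip":49.6}, {"xyz":[0, 0, 11],"roll":0.0,"grip":49.6}, {"xyz":[0, 0, 11],"roll":0.0,"grip":49.6} ]
```

View pics/w2.png

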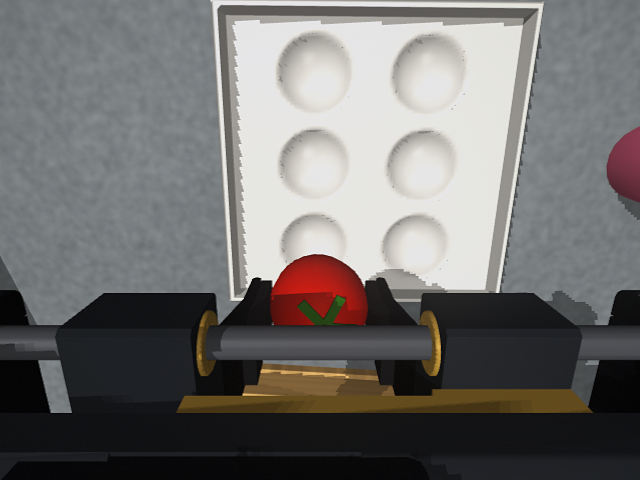

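The wrist picture shows the tomato held squarely at (318,291). Below it is the white tray, with the near dishes at (313,240) and (414,243). The target dish is D, at about (452,279) mm.

Request:
{"fn": "move_arm", "kwargs": {
  "increments": [
    {"xyz":[-2,0,23],"roll":0,"grip":49.6},
    {"xyz":[-2,0,24],"roll":0,"grip":49.6},
    {"xyz":[-1,0,23],"roll":0,"grip":49.6},
    {"xyz":[0,0,9],"roll":0,"grip":49.6},
    {"xyz":[0,0,8],"roll":0,"grip":49.6}
  ]
}}

```text
time_s: 5.27
position: [0.4519, 0.272, 0.0286]
tcp_rot: [[0.059, 0.998, -0.002], [0.998, -0.059, -0.001], [-0.001, -0.002, -1.0]]
force: [0.8, 0.2, -0.8]
opening: 0.492
grasp_force: 7.4
```

Request:
{"fn": "move_arm", "kwargs": {
  "increments": [
    {"xyz":[0,0,2],"roll":0,"grip":49.6},
    {"xyz":[0,0,0],"roll":0,"grip":49.6}
  ]
}}

```text
time_s: 5.43
position: [0.4526, 0.2729, 0.0278]
tcp_rot: [[0.058, 0.998, 0.0], [0.998, -0.058, -0.0], [-0.0, 0.0, -1.0]]
force: [-0.1, -0.1, -0.2]
opening: 0.495
grasp_force: 7.4
```

Request:
{"fn": "move_arm", "kwargs": {
  "increments": [
    {"xyz":[6,0,-1],"roll":0,"grip":49.6},
    {"xyz":[0,0,2],"roll":0,"grip":49.6},
    {"xyz":[0,0,0],"roll":0,"grip":49.6}
  ]
}}

```text
time_s: 5.68
position: [0.4536, 0.2798, 0.0272]
tcp_rot: [[0.056, 0.998, 0.002], [0.998, -0.056, 0.001], [0.001, 0.002, -1.0]]
force: [-0.5, 0.2, -0.0]
opening: 0.496
grasp_force: 7.4
```

Request:
{"fn": "move_arm", "kwargs": {
  "increments": [
    {"xyz":[0,0,1],"roll":0,"grip":49.6},
    {"xyz":[0,0,0],"roll":0,"grip":49.6}
  ]
}}

```text
time_s: 5.85
position: [0.4528, 0.2793, 0.0257]
tcp_rot: [[0.057, 0.998, 0.0], [0.998, -0.057, 0.0], [0.0, 0.0, -1.0]]
force: [0.2, -0.2, -0.6]
opening: 0.502
grasp_force: 7.4
```

Request:
{"fn": "move_arm", "kwargs": {
  "increments": [
    {"xyz":[0,0,1],"roll":0,"grip":49.6},
    {"xyz":[0,0,0],"roll":0,"grip":49.6}
  ]
}}

```text
time_s: 6.02
position: [0.4529, 0.2793, 0.0247]
tcp_rot: [[0.057, 0.998, 0.0], [0.998, -0.057, 0.0], [0.0, 0.0, -1.0]]
force: [-0.5, 0.7, 1.8]
opening: 0.496
grasp_force: 7.4
```

Request:
{"fn": "move_arm", "kwargs": {
  "increments": [
    {"xyz":[0,0,0],"roll":0,"grip":52},
    {"xyz":[0,0,0],"roll":0,"grip":60},
    {"xyz":[0,0,0],"roll":0,"grip":68},
    {"xyz":[0,0,-30],"roll":0,"grip":72},
    {"xyz":[0,0,-40],"roll":0,"grip":72}
  ]
}}

```text
time_s: 6.43
position: [0.4501, 0.2781, 0.0921]
tcp_rot: [[0.057, 0.998, -0.008], [0.998, -0.057, -0.003], [-0.004, -0.008, -1.0]]
force: [0.6, 0.8, 0.0]
opening: 0.694
grasp_force: 0.0
```

```bash
python3 - <<'E'
from h import *
s=bot.read_state();print(s["position"]*1000)
plan((522,-367.5,110,0),(522,-367.5,22,0,30),grip=72)
E
```

```text
[450.12984245 278.08612374  92.14609771]
[ {"xyz":[-38, 6, -1],"roll":0.089,"grip":72}, {"xyz":[-37, 10, -1],"roll":0.089,"grip":72}, {"xyz":[-36, 13, -1],"roll":0.089,"grip":72}, {"xyz":[-34, 16, -1],"roll":0.089,"grip":72}, {"xyz":[-33, 19, -1],"roll":0.089,"grip":72} ]
[ {"xyz":[-31, 22, -1],"roll":0.089,"grip":72}, {"xyz":[-30, 25, -1],"roll":0.089,"grip":72}, {"xyz":[-26, 27, -1],"roll":0.089,"grip":72}, {"xyz":[-25, 30, -1],"roll":0.089,"grip":72}, {"xyz":[-21, 31, -2],"roll":0.089,"grip":72} ]
[ {"xyz":[-19, 33, -1],"roll":0.089,"grip":72}, {"xyz":[-16, 35, -1],"roll":0.089,"grip":72}, {"xyz":[-12, 36, -1],"roll":0.089,"grip":72}, {"xyz":[-10, 37, -1],"roll":0.089,"grip":72}, {"xyz":[-6, 38, -1],"roll":0.089,"grip":72} ]
[ {"xyz":[-2, 38, -1],"roll":0.089,"grip":72}, {"xyz":[1, 38, -1],"roll":0.089,"grip":72}, {"xyz":[0, 0, 29],"roll":0.0,"grip":72}, {"xyz":[0, 0, 30],"roll":0.0,"grip":72}, {"xyz":[0, 0, 29],"roll":0.0,"grip":72} ]
```

Request:
{"fn": "move_arm", "kwargs": {
  "increments": [
    {"xyz":[-38,6,-8],"roll":0.089,"grip":72},
    {"xyz":[-37,10,-4],"roll":0.089,"grip":72},
    {"xyz":[-36,13,0],"roll":0.089,"grip":72},
    {"xyz":[-34,16,0],"roll":0.089,"grip":72},
    {"xyz":[-33,19,0],"roll":0.089,"grip":72}
  ]
}}

```text
time_s: 6.85
position: [0.4739, 0.0882, 0.1069]
tcp_rot: [[0.484, 0.875, 0.001], [0.875, -0.484, -0.0], [0.0, 0.001, -1.0]]
force: [1.2, 0.9, -0.9]
opening: 0.717
grasp_force: 0.0
```

Request:
{"fn": "move_arm", "kwargs": {
  "increments": [
    {"xyz":[-31,22,0],"roll":0.089,"grip":72},
    {"xyz":[-30,25,0],"roll":0.089,"grip":72},
    {"xyz":[-26,27,0],"roll":0.089,"grip":72},
    {"xyz":[-25,30,0],"roll":0.089,"grip":72},
    {"xyz":[-21,31,0],"roll":0.089,"grip":72}
  ]
}}

```text
time_s: 7.27
position: [0.4953, -0.1023, 0.1065]
tcp_rot: [[0.815, 0.58, -0.0], [0.58, -0.815, 0.0], [-0.0, -0.0, -1.0]]
force: [1.3, -0.1, -0.3]
opening: 0.718
grasp_force: 0.0
```

Request:
{"fn": "move_arm", "kwargs": {
  "increments": [
    {"xyz":[-19,33,0],"roll":0.089,"grip":72},
    {"xyz":[-16,35,0],"roll":0.089,"grip":72},
    {"xyz":[-12,36,0],"roll":0.089,"grip":72},
    {"xyz":[-10,37,0],"roll":0.089,"grip":72},
    {"xyz":[-6,38,0],"roll":0.089,"grip":72}
  ]
}}

```text
time_s: 7.68
position: [0.5155, -0.2922, 0.1064]
tcp_rot: [[0.985, 0.173, -0.0], [0.173, -0.985, 0.0], [-0.0, -0.0, -1.0]]
force: [1.0, 0.3, 0.3]
opening: 0.719
grasp_force: 0.0
```

Request:
{"fn": "move_arm", "kwargs": {
  "increments": [
    {"xyz":[-2,38,0],"roll":0.089,"grip":72},
    {"xyz":[1,38,0],"roll":0.089,"grip":72},
    {"xyz":[0,0,0],"roll":0,"grip":70},
    {"xyz":[0,0,0],"roll":0,"grip":70}
  ]
}}

```text
time_s: 8.02
position: [0.5249, -0.3684, 0.1062]
tcp_rot: [[1.0, -0.002, 0.001], [-0.002, -1.0, -0.001], [0.001, 0.001, -1.0]]
force: [-0.5, 1.7, -0.0]
opening: 0.705
grasp_force: 0.0
```

```bash
cat >> h.py <<'E'
def look(lo=(0,150,60),hi=(8,255,255),r=.022,mn=300):
    s=bot.read_state(); print(s["position"].round(4),s["opening"].round(3),s["grasp_force"])
    p,d=bot.capture("wrist")
    for a,c,P in blobs("wrist",p,d,lo,hi,mn,s): print(a,c,sphere(P,r).round(4))
    return p,d,s
E
python3 - <<'E'
from h import *
look()
plan((522,-367.5,22,0,30),grip=72)
E
```

```text
Traceback (most recent call last):
  File "h.py", line 40, in look
    s=bot.read_state(); print(s["position"].round(4),s["opening"].round(3),s["grasp_force"])
                                                     ^^^^^^^^^^^^^^^^^^
AttributeError: 'float' object has no attribute 'round'
```

```bash
sed -i 's/s\["opening"\].round(3)/round(s["opening"],3)/' h.py; python3 - <<'E'
from h import *
look()
E
```

```text
[ 0.5249 -0.3684  0.1062] 0.705 0.0
2931 [315. 178.] [ 0.5709 -0.3675  0.0251]
3134 [190. 179.] [ 0.57   -0.2862  0.0252]
2605 [316. 250.] [ 0.5218 -0.3677  0.0252]
```

Request:
{"fn": "move_arm", "kwargs": {
  "increments": [
    {"xyz":[-3,-1,29],"roll":0,"grip":68},
    {"xyz":[0,0,29],"roll":0,"grip":62},
    {"xyz":[0,0,27],"roll":0,"grip":58},
    {"xyz":[0,0,0],"roll":0,"grip":54},
    {"xyz":[0,0,0],"roll":0,"grip":52}
  ]
}}

```text
time_s: 8.48
position: [0.521, -0.3621, 0.0203]
tcp_rot: [[1.0, 0.003, -0.004], [0.003, -1.0, 0.004], [-0.004, -0.004, -1.0]]
force: [0.2, -0.6, -0.2]
opening: 0.546
grasp_force: 0.0
```

Request:
{"fn": "move_arm", "kwargs": {
  "increments": [
    {"xyz":[0,0,0],"roll":0,"grip":51},
    {"xyz":[0,0,0],"roll":0,"grip":50.5},
    {"xyz":[0,0,0],"roll":0,"grip":50},
    {"xyz":[0,0,0],"roll":0,"grip":49.8},
    {"xyz":[0,0,0],"roll":0,"grip":49.6}
  ]
}}

```text
time_s: 8.9
position: [0.5229, -0.3651, 0.0232]
tcp_rot: [[1.0, 0.001, 0.002], [0.001, -1.0, -0.001], [0.002, 0.001, -1.0]]
force: [0.2, 0.7, 4.9]
opening: 0.503
grasp_force: 5.2
```

Request:
{"fn": "move_arm", "kwargs": {
  "increments": [
    {"xyz":[0,0,-5],"roll":0,"grip":49.6},
    {"xyz":[0,0,-10],"roll":0,"grip":49.6},
    {"xyz":[0,0,0],"roll":0,"grip":49.6}
  ]
}}

```text
time_s: 9.15
position: [0.523, -0.3659, 0.0386]
tcp_rot: [[1.0, 0.001, 0.002], [0.001, -1.0, -0.003], [0.002, 0.003, -1.0]]
force: [0.0, -0.5, 0.4]
opening: 0.497
grasp_force: 7.2
```

```bash
python3 - <<'E'
from h import *
look()
plan((522,-368,105,0),(526,275,115,87),grip=49.6)
E
```

```text
[ 0.523  -0.3659  0.0386] 0.497 7.246944755315781
5554 [320. 191.] [ 0.5709 -0.3675  0.0251]
6240 [149. 193.] [ 0.57   -0.2862  0.0251]
4739 [318. 293.] [ 0.5213 -0.3664  0.0403]
[ {"xyz":[0, 1, -34],"roll":0.0,"grip":49.6}, {"xyz":[-1, 1, -33],"roll":0.0,"grip":49.6}, {"xyz":[0, -38, -1],"roll":-0.089,"grip":49.6}, {"xyz":[4, -37, 0],"roll":-0.089,"grip":49.6}, {"xyz":[7, -38, -1],"roll":-0.089,"grip":49.6} ]
[ {"xyz":[10, -36, 0],"roll":-0.089,"grip":49.6}, {"xyz":[14, -35, -1],"roll":-0.089,"grip":49.6}, {"xyz":[16, -34, -1],"roll":-0.089,"grip":49.6}, {"xyz":[20, -33, 0],"roll":-0.089,"grip":49.6}, {"xyz":[22, -30, -1],"roll":-0.089,"grip":49.6} ]
[ {"xyz":[25, -29, 0],"roll":-0.089,"grip":49.6}, {"xyz":[27, -26, -1],"roll":-0.089,"grip":49.6}, {"xyz":[30, -23, 0],"roll":-0.089,"grip":49.6}, {"xyz":[32, -21, -1],"roll":-0.089,"grip":49.6}, {"xyz":[33, -18, -1],"roll":-0.089,"grip":49.6} ]
[ {"xyz":[35, -15, 0],"roll":-0.089,"grip":49.6}, {"xyz":[36, -12, -1],"roll":-0.089,"grip":49.6}, {"xyz":[36, -8, 0],"roll":-0.089,"grip":49.6}, {"xyz":[38, -5, -1],"roll":-0.089,"grip":49.6} ]
```

Request:
{"fn": "move_arm", "kwargs": {
  "increments": [
    {"xyz":[0,1,-25],"roll":0,"grip":49.6},
    {"xyz":[-1,1,-33],"roll":0,"grip":49.6},
    {"xyz":[0,-30,-12],"roll":-0.089,"grip":49.6},
    {"xyz":[4,-37,-5],"roll":-0.089,"grip":49.6},
    {"xyz":[7,-38,0],"roll":-0.089,"grip":49.6}
  ]
}}

```text
time_s: 9.62
position: [0.523, -0.2621, 0.1135]
tcp_rot: [[0.964, 0.266, 0.004], [0.266, -0.964, -0.003], [0.003, 0.004, -1.0]]
force: [1.1, 0.7, 0.1]
opening: 0.502
grasp_force: 7.3
```

Request:
{"fn": "move_arm", "kwargs": {
  "increments": [
    {"xyz":[10,-36,0],"roll":-0.089,"grip":49.6},
    {"xyz":[14,-35,0],"roll":-0.089,"grip":49.6},
    {"xyz":[16,-34,0],"roll":-0.089,"grip":49.6},
    {"xyz":[20,-33,0],"roll":-0.089,"grip":49.6},
    {"xyz":[22,-30,0],"roll":-0.089,"grip":49.6}
  ]
}}

```text
time_s: 10.03
position: [0.523, -0.0709, 0.1116]
tcp_rot: [[0.754, 0.657, -0.0], [0.657, -0.754, 0.0], [-0.0, -0.0, -1.0]]
force: [0.3, 0.2, -0.3]
opening: 0.498
grasp_force: 7.3
```

Request:
{"fn": "move_arm", "kwargs": {
  "increments": [
    {"xyz":[25,-29,0],"roll":-0.089,"grip":49.6},
    {"xyz":[27,-26,0],"roll":-0.089,"grip":49.6},
    {"xyz":[30,-23,0],"roll":-0.089,"grip":49.6},
    {"xyz":[32,-21,0],"roll":-0.089,"grip":49.6},
    {"xyz":[33,-18,0],"roll":-0.089,"grip":49.6}
  ]
}}

```text
time_s: 10.45
position: [0.5248, 0.1186, 0.1116]
tcp_rot: [[0.397, 0.918, 0.0], [0.918, -0.397, -0.0], [0.0, 0.0, -1.0]]
force: [0.6, 1.1, 0.0]
opening: 0.502
grasp_force: 7.3
```

Request:
{"fn": "move_arm", "kwargs": {
  "increments": [
    {"xyz":[35,-15,0],"roll":-0.089,"grip":49.6},
    {"xyz":[36,-12,0],"roll":-0.089,"grip":49.6},
    {"xyz":[36,-8,0],"roll":-0.089,"grip":49.6},
    {"xyz":[38,-5,0],"roll":-0.089,"grip":49.6}
  ]
}}

```text
time_s: 10.78
position: [0.5261, 0.2697, 0.1115]
tcp_rot: [[0.052, 0.999, -0.0], [0.999, -0.052, -0.0], [-0.0, -0.0, -1.0]]
force: [0.2, -0.4, 0.3]
opening: 0.502
grasp_force: 7.3
```

Request:
{"fn": "move_arm", "kwargs": {
  "increments": [
    {"xyz":[0,0,0],"roll":0,"grip":49.6},
    {"xyz":[0,0,0],"roll":0,"grip":49.6}
  ]
}}

```text
time_s: 10.95
position: [0.5261, 0.27, 0.1114]
tcp_rot: [[0.053, 0.999, 0.0], [0.999, -0.053, -0.0], [-0.0, 0.0, -1.0]]
force: [-0.4, -1.2, -0.9]
opening: 0.5
grasp_force: 7.3
```

```bash
python3 - <<'E'
from h import *
look()
plan((526,275,36,87,27),grip=49.6)
E
```

```text
[0.5261 0.27   0.1114] 0.5 7.315106615424156
2869 [205. 236.] [0.4497 0.2797 0.0291]
4738 [318. 293.] [0.5262 0.2679 0.1132]
[ {"xyz":[2, 0, 25],"roll":-0.001,"grip":49.6}, {"xyz":[2, 0, 25],"roll":-0.001,"grip":49.6}, {"xyz":[3, 0, 25],"roll":-0.001,"grip":49.6} ]
```

Request:
{"fn": "move_arm", "kwargs": {
  "increments": [
    {"xyz":[3,-1,25],"roll":0,"grip":49.6},
    {"xyz":[3,-1,27],"roll":0,"grip":49.6},
    {"xyz":[2,0,18],"roll":0,"grip":49.6},
    {"xyz":[0,0,6],"roll":0,"grip":49.6},
    {"xyz":[0,0,3],"roll":0,"grip":49.6}
  ]
}}

```text
time_s: 11.42
position: [0.5242, 0.2743, 0.0312]
tcp_rot: [[0.059, 0.998, -0.003], [0.998, -0.059, -0.001], [-0.001, -0.003, -1.0]]
force: [-0.1, 0.0, 0.6]
opening: 0.502
grasp_force: 7.3
```

Request:
{"fn": "move_arm", "kwargs": {
  "increments": [
    {"xyz":[0,0,2],"roll":0,"grip":49.6},
    {"xyz":[0,0,0],"roll":0,"grip":49.6}
  ]
}}

```text
time_s: 11.58
position: [0.5257, 0.2755, 0.0312]
tcp_rot: [[0.058, 0.998, 0.001], [0.998, -0.058, 0.0], [0.0, 0.001, -1.0]]
force: [0.9, 0.2, -1.4]
opening: 0.501
grasp_force: 7.3
```

Request:
{"fn": "move_arm", "kwargs": {
  "increments": [
    {"xyz":[0,0,1],"roll":0,"grip":49.6},
    {"xyz":[0,0,0],"roll":0,"grip":49.6}
  ]
}}

```text
time_s: 11.75
position: [0.5257, 0.2761, 0.0306]
tcp_rot: [[0.057, 0.998, 0.002], [0.998, -0.057, 0.001], [0.001, 0.002, -1.0]]
force: [0.4, 0.1, 0.6]
opening: 0.498
grasp_force: 7.3
```

Request:
{"fn": "move_arm", "kwargs": {
  "increments": [
    {"xyz":[1,-1,1],"roll":0,"grip":49.6},
    {"xyz":[0,0,0],"roll":0,"grip":49.6}
  ]
}}

```text
time_s: 11.92
position: [0.524, 0.2774, 0.029]
tcp_rot: [[0.057, 0.998, 0.001], [0.998, -0.057, 0.0], [0.0, 0.001, -1.0]]
force: [-0.2, -0.3, -0.4]
opening: 0.496
grasp_force: 7.3
```

Request:
{"fn": "move_arm", "kwargs": {
  "increments": [
    {"xyz":[0,0,1],"roll":0,"grip":49.6},
    {"xyz":[0,0,0],"roll":0,"grip":49.6}
  ]
}}

```text
time_s: 12.08
position: [0.524, 0.2773, 0.0276]
tcp_rot: [[0.057, 0.998, 0.0], [0.998, -0.057, 0.0], [0.0, 0.0, -1.0]]
force: [0.1, 0.0, -0.2]
opening: 0.498
grasp_force: 7.3
```

Request:
{"fn": "move_arm", "kwargs": {
  "increments": [
    {"xyz":[0,0,1],"roll":0,"grip":49.6},
    {"xyz":[0,0,0],"roll":0,"grip":49.6}
  ]
}}

```text
time_s: 12.25
position: [0.5242, 0.2776, 0.027]
tcp_rot: [[0.057, 0.998, 0.0], [0.998, -0.057, 0.0], [0.001, 0.0, -1.0]]
force: [-0.2, 0.6, 4.2]
opening: 0.5
grasp_force: 7.3
```

Request:
{"fn": "move_arm", "kwargs": {
  "increments": [
    {"xyz":[0,0,-0.5],"roll":0,"grip":51},
    {"xyz":[0,0,0],"roll":0,"grip":60},
    {"xyz":[0,0,0],"roll":0,"grip":68},
    {"xyz":[0,0,-30],"roll":0,"grip":72},
    {"xyz":[0,0,-40],"roll":0,"grip":72}
  ]
}}

```text
time_s: 12.67
position: [0.5209, 0.276, 0.0939]
tcp_rot: [[0.057, 0.998, -0.009], [0.998, -0.057, -0.003], [-0.004, -0.009, -1.0]]
force: [1.7, 0.9, -0.7]
opening: 0.693
grasp_force: 0.0
```

```bash
python3 - <<'E'
from h import *
plan((569,-367.5,107,0),grip=72)
E
```

```text
[ {"xyz":[-38, 5, -1],"roll":0.089,"grip":72}, {"xyz":[-37, 8, -1],"roll":0.089,"grip":72}, {"xyz":[-36, 12, 0],"roll":0.089,"grip":72}, {"xyz":[-35, 15, -1],"roll":0.089,"grip":72}, {"xyz":[-33, 17, -1],"roll":0.089,"grip":72} ]
[ {"xyz":[-32, 21, -1],"roll":0.089,"grip":72}, {"xyz":[-30, 24, 0],"roll":0.089,"grip":72}, {"xyz":[-28, 26, -1],"roll":0.089,"grip":72}, {"xyz":[-25, 28, -1],"roll":0.089,"grip":72}, {"xyz":[-23, 30, -1],"roll":0.089,"grip":72} ]
[ {"xyz":[-19, 33, 0],"roll":0.089,"grip":72}, {"xyz":[-17, 34, -1],"roll":0.089,"grip":72}, {"xyz":[-14, 35, -1],"roll":0.089,"grip":72}, {"xyz":[-10, 37, -1],"roll":0.089,"grip":72}, {"xyz":[-8, 37, -1],"roll":0.089,"grip":72} ]
[ {"xyz":[-4, 38, 0],"roll":0.089,"grip":72}, {"xyz":[0, 38, -1],"roll":0.089,"grip":72} ]
```

Request:
{"fn": "move_arm", "kwargs": {
  "increments": [
    {"xyz":[-38,5,-6],"roll":0.089,"grip":72},
    {"xyz":[-37,8,-4],"roll":0.089,"grip":72},
    {"xyz":[-36,12,0],"roll":0.089,"grip":72},
    {"xyz":[-35,15,0],"roll":0.089,"grip":72},
    {"xyz":[-33,17,0],"roll":0.089,"grip":72}
  ]
}}

```text
time_s: 13.08
position: [0.5381, 0.0867, 0.1072]
tcp_rot: [[0.485, 0.875, 0.001], [0.875, -0.485, -0.0], [0.0, 0.001, -1.0]]
force: [-0.0, 0.1, 0.4]
opening: 0.718
grasp_force: 0.0
```

Request:
{"fn": "move_arm", "kwargs": {
  "increments": [
    {"xyz":[-32,21,0],"roll":0.089,"grip":72},
    {"xyz":[-30,24,0],"roll":0.089,"grip":72},
    {"xyz":[-28,26,0],"roll":0.089,"grip":72},
    {"xyz":[-25,28,0],"roll":0.089,"grip":72},
    {"xyz":[-23,30,0],"roll":0.089,"grip":72}
  ]
}}

```text
time_s: 13.5
position: [0.5516, -0.1033, 0.1069]
tcp_rot: [[0.814, 0.58, -0.0], [0.58, -0.814, 0.0], [-0.0, -0.0, -1.0]]
force: [-1.0, -0.5, 0.1]
opening: 0.72
grasp_force: 0.0
```

Request:
{"fn": "move_arm", "kwargs": {
  "increments": [
    {"xyz":[-19,33,0],"roll":0.089,"grip":72},
    {"xyz":[-17,34,0],"roll":0.089,"grip":72},
    {"xyz":[-14,35,0],"roll":0.089,"grip":72},
    {"xyz":[-10,37,0],"roll":0.089,"grip":72},
    {"xyz":[-8,37,0],"roll":0.089,"grip":72}
  ]
}}

```text
time_s: 13.92
position: [0.5662, -0.2928, 0.1067]
tcp_rot: [[0.985, 0.173, -0.0], [0.173, -0.985, 0.0], [-0.0, -0.0, -1.0]]
force: [1.9, 0.5, 0.7]
opening: 0.72
grasp_force: 0.0
```

Request:
{"fn": "move_arm", "kwargs": {
  "increments": [
    {"xyz":[-4,38,0],"roll":0.089,"grip":72},
    {"xyz":[0,38,0],"roll":0.089,"grip":72},
    {"xyz":[0,0,0],"roll":0,"grip":70},
    {"xyz":[0,0,0],"roll":0,"grip":70},
    {"xyz":[0,0,0],"roll":0,"grip":70}
  ]
}}

```text
time_s: 14.33
position: [0.5718, -0.366, 0.1062]
tcp_rot: [[1.0, 0.001, -0.002], [0.001, -1.0, 0.002], [-0.002, -0.002, -1.0]]
force: [-0.2, 0.5, 0.2]
opening: 0.705
grasp_force: 0.0
```

```bash
python3 - <<'E'
from h import *
look()
E
```

```text
[ 0.5718 -0.366   0.1062] 0.705 0.0
2617 [320. 246.] [ 0.571  -0.3676  0.0251]
2790 [201. 247.] [ 0.5701 -0.2862  0.0251]
```

Request:
{"fn": "move_arm", "kwargs": {
  "increments": [
    {"xyz":[-1,1,29],"roll":0,"grip":68},
    {"xyz":[0,0,30],"roll":0,"grip":62},
    {"xyz":[0,0,29],"roll":0,"grip":58},
    {"xyz":[0,0,2],"roll":0,"grip":54},
    {"xyz":[0,0,0],"roll":0,"grip":53}
  ]
}}

```text
time_s: 14.8
position: [0.5705, -0.3647, 0.0152]
tcp_rot: [[1.0, 0.003, -0.004], [0.003, -1.0, 0.004], [-0.004, -0.004, -1.0]]
force: [-0.1, -0.0, 0.2]
opening: 0.553
grasp_force: 0.0
```

Request:
{"fn": "move_arm", "kwargs": {
  "increments": [
    {"xyz":[0,0,0],"roll":0,"grip":52},
    {"xyz":[0,0,0],"roll":0,"grip":51},
    {"xyz":[0,0,0],"roll":0,"grip":50.4},
    {"xyz":[0,0,-1],"roll":0,"grip":50}
  ]
}}

```text
time_s: 15.13
position: [0.5725, -0.3681, 0.0198]
tcp_rot: [[1.0, 0.001, 0.002], [0.001, -1.0, -0.002], [0.002, 0.002, -1.0]]
force: [0.8, -0.8, -0.4]
opening: 0.508
grasp_force: 0.0
```

Request:
{"fn": "move_arm", "kwargs": {
  "increments": [
    {"xyz":[0,0,-2],"roll":0,"grip":49.7},
    {"xyz":[0,0,-5],"roll":0,"grip":49.6},
    {"xyz":[0,0,-10],"roll":0,"grip":49.6},
    {"xyz":[0,0,0],"roll":0,"grip":49.6}
  ]
}}

```text
time_s: 15.47
position: [0.5729, -0.3688, 0.0376]
tcp_rot: [[1.0, 0.001, 0.003], [0.001, -1.0, -0.003], [0.003, 0.003, -1.0]]
force: [-0.1, 1.2, -0.1]
opening: 0.495
grasp_force: 7.2
```

```bash
python3 - <<'E'
from h import *
look()
plan((571,-368,105,0),(454,334,110,87),grip=49.6)
E
```

```text
[ 0.5729 -0.3688  0.0376] 0.495 7.201363071799278
3088 [153. 274.] [ 0.57   -0.2861  0.0253]
4661 [318. 295.] [ 0.5711 -0.3692  0.043 ]
[ {"xyz":[-1, 0, -34],"roll":0.0,"grip":49.6}, {"xyz":[-1, -1, -34],"roll":0.0,"grip":49.6}, {"xyz":[-6, -39, 0],"roll":-0.084,"grip":49.6}, {"xyz":[-4, -39, -1],"roll":-0.084,"grip":49.6}, {"xyz":[1, -40, 0],"roll":-0.084,"grip":49.6} ]
[ {"xyz":[3, -39, 0],"roll":-0.084,"grip":49.6}, {"xyz":[7, -39, 0],"roll":-0.084,"grip":49.6}, {"xyz":[10, -38, -1],"roll":-0.084,"grip":49.6}, {"xyz":[13, -38, 0],"roll":-0.084,"grip":49.6}, {"xyz":[16, -36, 0],"roll":-0.084,"grip":49.6} ]
[ {"xyz":[20, -34, -1],"roll":-0.084,"grip":49.6}, {"xyz":[22, -33, 0],"roll":-0.084,"grip":49.6}, {"xyz":[25, -31, 0],"roll":-0.084,"grip":49.6}, {"xyz":[27, -28, 0],"roll":-0.084,"grip":49.6}, {"xyz":[30, -26, -1],"roll":-0.084,"grip":49.6} ]
[ {"xyz":[31, -24, 0],"roll":-0.084,"grip":49.6}, {"xyz":[34, -21, 0],"roll":-0.084,"grip":49.6}, {"xyz":[35, -18, -1],"roll":-0.084,"grip":49.6}, {"xyz":[37, -15, 0],"roll":-0.084,"grip":49.6}, {"xyz":[37, -11, 0],"roll":-0.084,"grip":49.6} ]
```

Request:
{"fn": "move_arm", "kwargs": {
  "increments": [
    {"xyz":[-1,0,-28],"roll":0,"grip":49.6},
    {"xyz":[-1,-1,-34],"roll":0,"grip":49.6},
    {"xyz":[-6,-39,-9],"roll":-0.084,"grip":49.6},
    {"xyz":[-4,-39,-3],"roll":-0.084,"grip":49.6},
    {"xyz":[1,-40,0],"roll":-0.084,"grip":49.6}
  ]
}}

```text
time_s: 15.93
position: [0.551, -0.2497, 0.1108]
tcp_rot: [[0.968, 0.252, 0.003], [0.252, -0.968, -0.002], [0.003, 0.003, -1.0]]
force: [-0.1, 0.4, -0.9]
opening: 0.503
grasp_force: 7.4
```

Request:
{"fn": "move_arm", "kwargs": {
  "increments": [
    {"xyz":[3,-39,0],"roll":-0.084,"grip":49.6},
    {"xyz":[7,-39,0],"roll":-0.084,"grip":49.6},
    {"xyz":[10,-38,0],"roll":-0.084,"grip":49.6},
    {"xyz":[13,-38,0],"roll":-0.084,"grip":49.6},
    {"xyz":[16,-36,0],"roll":-0.084,"grip":49.6}
  ]
}}

```text
time_s: 16.35
position: [0.5169, -0.0531, 0.1093]
tcp_rot: [[0.78, 0.626, 0.0], [0.626, -0.78, -0.0], [0.0, 0.0, -1.0]]
force: [0.9, 0.6, -1.5]
opening: 0.499
grasp_force: 7.4
```

Request:
{"fn": "move_arm", "kwargs": {
  "increments": [
    {"xyz":[20,-34,0],"roll":-0.084,"grip":49.6},
    {"xyz":[22,-33,0],"roll":-0.084,"grip":49.6},
    {"xyz":[25,-31,0],"roll":-0.084,"grip":49.6},
    {"xyz":[27,-28,0],"roll":-0.084,"grip":49.6},
    {"xyz":[30,-26,0],"roll":-0.084,"grip":49.6}
  ]
}}

```text
time_s: 16.77
position: [0.4862, 0.142, 0.1093]
tcp_rot: [[0.457, 0.89, 0.001], [0.89, -0.457, 0.0], [0.0, 0.0, -1.0]]
force: [0.1, -0.0, -0.4]
opening: 0.5
grasp_force: 7.4
```

Request:
{"fn": "move_arm", "kwargs": {
  "increments": [
    {"xyz":[31,-24,0],"roll":-0.084,"grip":49.6},
    {"xyz":[34,-21,0],"roll":-0.084,"grip":49.6},
    {"xyz":[35,-18,0],"roll":-0.084,"grip":49.6},
    {"xyz":[37,-15,0],"roll":-0.084,"grip":49.6},
    {"xyz":[40,-11,0],"roll":-0.084,"grip":49.6}
  ]
}}

```text
time_s: 17.18
position: [0.4544, 0.3394, 0.1092]
tcp_rot: [[0.054, 0.999, -0.0], [0.999, -0.054, -0.0], [-0.0, -0.0, -1.0]]
force: [0.4, -0.1, -0.2]
opening: 0.496
grasp_force: 7.4
```

Request:
{"fn": "move_arm", "kwargs": {
  "increments": [
    {"xyz":[0,0,0],"roll":0,"grip":49.6},
    {"xyz":[0,0,0],"roll":0,"grip":49.6}
  ]
}}

```text
time_s: 17.35
position: [0.4547, 0.34, 0.1092]
tcp_rot: [[0.054, 0.999, 0.001], [0.999, -0.054, 0.0], [0.0, 0.001, -1.0]]
force: [-0.5, -0.3, -1.5]
opening: 0.497
grasp_force: 7.4
```

```bash
python3 - <<'E'
from h import *
p,d,s=look(); print(s["tcp_rot"][:,0])
E
```

```text
[0.4547 0.34   0.1092] 0.497 7.362428829073906
4656 [318. 295.] [0.4548 0.3378 0.1146]
385 [412. 307.] [0.5241 0.2763 0.0296]
[5.37562563e-02 9.98554002e-01 4.12901997e-04]
```

Request:
{"fn": "move_arm", "kwargs": {
  "increments": [
    {"xyz":[0,-1,28],"roll":0,"grip":49.6},
    {"xyz":[0,0,28],"roll":0,"grip":49.6},
    {"xyz":[0,0,19],"roll":0,"grip":49.6},
    {"xyz":[0,0,4],"roll":0,"grip":49.6},
    {"xyz":[0,0,2],"roll":0,"grip":49.6}
  ]
}}

```text
time_s: 17.82
position: [0.4539, 0.3358, 0.0271]
tcp_rot: [[0.061, 0.998, -0.003], [0.998, -0.061, -0.002], [-0.002, -0.003, -1.0]]
force: [-0.1, 0.7, 0.2]
opening: 0.498
grasp_force: 7.4
```

Request:
{"fn": "move_arm", "kwargs": {
  "increments": [
    {"xyz":[0,0,0],"roll":0,"grip":49.6},
    {"xyz":[0,0,0],"roll":0,"grip":49.6}
  ]
}}

```text
time_s: 17.98
position: [0.4555, 0.3375, 0.0292]
tcp_rot: [[0.059, 0.998, 0.002], [0.998, -0.059, 0.001], [0.001, 0.002, -1.0]]
force: [0.9, -0.2, 0.0]
opening: 0.496
grasp_force: 7.4
```

Request:
{"fn": "move_arm", "kwargs": {
  "increments": [
    {"xyz":[0,0,1],"roll":0,"grip":49.6},
    {"xyz":[0,0,0],"roll":0,"grip":49.6}
  ]
}}

```text
time_s: 18.15
position: [0.455, 0.338, 0.0281]
tcp_rot: [[0.058, 0.998, 0.002], [0.998, -0.058, 0.001], [0.001, 0.002, -1.0]]
force: [-0.4, 0.3, -1.2]
opening: 0.499
grasp_force: 7.4
```

Request:
{"fn": "move_arm", "kwargs": {
  "increments": [
    {"xyz":[1,-2,1.5],"roll":0,"grip":49.6},
    {"xyz":[0,0,0],"roll":0,"grip":49.6}
  ]
}}

```text
time_s: 18.32
position: [0.452, 0.3391, 0.0259]
tcp_rot: [[0.058, 0.998, 0.0], [0.998, -0.058, 0.0], [0.0, 0.0, -1.0]]
force: [0.7, 0.4, -1.0]
opening: 0.497
grasp_force: 7.4
```

Request:
{"fn": "move_arm", "kwargs": {
  "increments": [
    {"xyz":[0,0,1],"roll":0,"grip":49.6},
    {"xyz":[0,0,0],"roll":0,"grip":49.6}
  ]
}}

```text
time_s: 18.48
position: [0.4522, 0.3391, 0.0246]
tcp_rot: [[0.058, 0.998, 0.0], [0.998, -0.058, 0.0], [0.0, 0.0, -1.0]]
force: [-1.2, -0.3, -0.5]
opening: 0.496
grasp_force: 7.4
```

Request:
{"fn": "move_arm", "kwargs": {
  "increments": [
    {"xyz":[0,0,0.5],"roll":0,"grip":49.6},
    {"xyz":[0,0,0],"roll":0,"grip":49.6}
  ]
}}

```text
time_s: 18.65
position: [0.4525, 0.3391, 0.0242]
tcp_rot: [[0.058, 0.998, 0.0], [0.998, -0.058, 0.0], [0.0, 0.0, -1.0]]
force: [-0.3, 0.8, 1.4]
opening: 0.495
grasp_force: 7.4
```

Contact is felt, so I release here and go for the fourth tomato.

Request:
{"fn": "move_arm", "kwargs": {
  "increments": [
    {"xyz":[0,0,0],"roll":0,"grip":51},
    {"xyz":[0,0,0],"roll":0,"grip":60},
    {"xyz":[0,0,0],"roll":0,"grip":68},
    {"xyz":[0,0,-30],"roll":0,"grip":72},
    {"xyz":[0,0,-40],"roll":0,"grip":72}
  ]
}}

```text
time_s: 19.07
position: [0.4496, 0.3374, 0.0913]
tcp_rot: [[0.058, 0.998, -0.009], [0.998, -0.058, -0.004], [-0.005, -0.008, -1.0]]
force: [0.9, 0.4, 0.2]
opening: 0.688
grasp_force: 0.0
```

```bash
python3 - <<'E'
from h import *
plan((569,-286,107,0),grip=72)
E
```

```text
[ {"xyz":[-38, 10, -1],"roll":0.095,"grip":72}, {"xyz":[-38, 13, -1],"roll":0.095,"grip":72}, {"xyz":[-36, 17, -1],"roll":0.095,"grip":72}, {"xyz":[-34, 20, -1],"roll":0.095,"grip":72}, {"xyz":[-32, 23, -1],"roll":0.095,"grip":72} ]
[ {"xyz":[-30, 26, -1],"roll":0.095,"grip":72}, {"xyz":[-27, 29, -1],"roll":0.095,"grip":72}, {"xyz":[-25, 31, -1],"roll":0.095,"grip":72}, {"xyz":[-21, 34, -1],"roll":0.095,"grip":72}, {"xyz":[-18, 35, -1],"roll":0.095,"grip":72} ]
[ {"xyz":[-14, 37, -1],"roll":0.095,"grip":72}, {"xyz":[-12, 38, -1],"roll":0.095,"grip":72}, {"xyz":[-7, 39, -1],"roll":0.095,"grip":72}, {"xyz":[-4, 40, -1],"roll":0.095,"grip":72}, {"xyz":[0, 39, -1],"roll":0.095,"grip":72} ]
[ {"xyz":[4, 40, -1],"roll":0.095,"grip":72} ]
```

Request:
{"fn": "move_arm", "kwargs": {
  "increments": [
    {"xyz":[-38,10,-8],"roll":0.095,"grip":72},
    {"xyz":[-38,13,-4],"roll":0.095,"grip":72},
    {"xyz":[-36,17,0],"roll":0.095,"grip":72},
    {"xyz":[-34,20,0],"roll":0.095,"grip":72},
    {"xyz":[-32,23,0],"roll":0.095,"grip":72}
  ]
}}

```text
time_s: 19.48
position: [0.4895, 0.1427, 0.1063]
tcp_rot: [[0.512, 0.859, 0.001], [0.859, -0.512, -0.0], [0.0, 0.0, -1.0]]
force: [0.3, 0.1, -0.7]
opening: 0.717
grasp_force: 0.0
```

Request:
{"fn": "move_arm", "kwargs": {
  "increments": [
    {"xyz":[-30,26,0],"roll":0.095,"grip":72},
    {"xyz":[-27,29,0],"roll":0.095,"grip":72},
    {"xyz":[-25,31,0],"roll":0.095,"grip":72},
    {"xyz":[-21,34,0],"roll":0.095,"grip":72},
    {"xyz":[-18,35,0],"roll":0.095,"grip":72}
  ]
}}

```text
time_s: 19.9
position: [0.526, -0.0528, 0.106]
tcp_rot: [[0.848, 0.529, -0.0], [0.529, -0.848, 0.0], [-0.0, -0.0, -1.0]]
force: [0.3, 0.3, 1.0]
opening: 0.72
grasp_force: 0.0
```

Request:
{"fn": "move_arm", "kwargs": {
  "increments": [
    {"xyz":[-14,37,0],"roll":0.095,"grip":72},
    {"xyz":[-12,38,0],"roll":0.095,"grip":72},
    {"xyz":[-7,39,0],"roll":0.095,"grip":72},
    {"xyz":[-4,40,0],"roll":0.095,"grip":72},
    {"xyz":[0,39,0],"roll":0.095,"grip":72}
  ]
}}

```text
time_s: 20.32
position: [0.562, -0.2478, 0.1059]
tcp_rot: [[0.997, 0.082, -0.0], [0.082, -0.997, 0.0], [-0.0, -0.0, -1.0]]
force: [1.0, -0.2, -0.0]
opening: 0.718
grasp_force: 0.0
```

Request:
{"fn": "move_arm", "kwargs": {
  "increments": [
    {"xyz":[4,40,0],"roll":0.095,"grip":72},
    {"xyz":[0,0,0],"roll":0,"grip":70},
    {"xyz":[0,0,0],"roll":0,"grip":70},
    {"xyz":[0,0,0],"roll":0,"grip":70}
  ]
}}

```text
time_s: 20.65
position: [0.5687, -0.2845, 0.1054]
tcp_rot: [[1.0, -0.007, -0.002], [-0.007, -1.0, 0.002], [-0.002, -0.002, -1.0]]
force: [-1.1, 0.2, -0.3]
opening: 0.705
grasp_force: 0.0
```

```bash
python3 - <<'E'
from h import *
look()
E
```

```text
[ 0.5687 -0.2845  0.1054] 0.705 0.0
2636 [320. 244.] [ 0.5702 -0.2861  0.0251]
```

Request:
{"fn": "move_arm", "kwargs": {
  "increments": [
    {"xyz":[2,1,29],"roll":0,"grip":68},
    {"xyz":[0,0,30],"roll":0,"grip":62},
    {"xyz":[0,0,28],"roll":0,"grip":58},
    {"xyz":[0,0,2],"roll":0,"grip":54},
    {"xyz":[0,0,0],"roll":0,"grip":53}
  ]
}}

```text
time_s: 21.12
position: [0.5702, -0.2834, 0.0155]
tcp_rot: [[1.0, -0.005, -0.004], [-0.005, -1.0, 0.003], [-0.004, -0.003, -1.0]]
force: [0.2, 1.2, 0.5]
opening: 0.552
grasp_force: 0.0
```

Request:
{"fn": "move_arm", "kwargs": {
  "increments": [
    {"xyz":[0,0,0],"roll":0,"grip":52},
    {"xyz":[0,0,0],"roll":0,"grip":51},
    {"xyz":[0,0,0],"roll":0,"grip":50.4},
    {"xyz":[0,0,-1],"roll":0,"grip":50}
  ]
}}

```text
time_s: 21.45
position: [0.5725, -0.2864, 0.0197]
tcp_rot: [[1.0, -0.007, 0.002], [-0.007, -1.0, -0.001], [0.002, 0.001, -1.0]]
force: [1.0, -0.6, 1.1]
opening: 0.506
grasp_force: 0.0
```

Request:
{"fn": "move_arm", "kwargs": {
  "increments": [
    {"xyz":[0,0,-2],"roll":0,"grip":49.7},
    {"xyz":[0,0,-5],"roll":0,"grip":49.6},
    {"xyz":[0,0,-10],"roll":0,"grip":49.6},
    {"xyz":[0,0,0],"roll":0,"grip":49.6}
  ]
}}

```text
time_s: 21.78
position: [0.5729, -0.2871, 0.0374]
tcp_rot: [[1.0, -0.007, 0.003], [-0.007, -1.0, -0.002], [0.003, 0.002, -1.0]]
force: [-0.2, -0.6, -1.0]
opening: 0.5
grasp_force: 7.2
```

```bash
python3 - <<'E'
from h import *
look()
plan((570,-286,105,0),(528,336,110,87),grip=49.6)
E
```

```text
[ 0.5729 -0.2871  0.0374] 0.5 7.201249524950981
4569 [318. 295.] [ 0.5705 -0.2876  0.0428]
[ {"xyz":[-1, 0, -34],"roll":-0.004,"grip":49.6}, {"xyz":[-2, -1, -34],"roll":-0.004,"grip":49.6}, {"xyz":[-3, -39, 0],"roll":-0.095,"grip":49.6}, {"xyz":[1, -39, -1],"roll":-0.095,"grip":49.6}, {"xyz":[5, -38, 0],"roll":-0.095,"grip":49.6} ]
[ {"xyz":[9, -38, 0],"roll":-0.095,"grip":49.6}, {"xyz":[12, -38, -1],"roll":-0.095,"grip":49.6}, {"xyz":[15, -35, 0],"roll":-0.095,"grip":49.6}, {"xyz":[19, -34, 0],"roll":-0.095,"grip":49.6}, {"xyz":[22, -33, -1],"roll":-0.095,"grip":49.6} ]
[ {"xyz":[25, -30, 0],"roll":-0.095,"grip":49.6}, {"xyz":[27, -27, 0],"roll":-0.095,"grip":49.6}, {"xyz":[30, -25, -1],"roll":-0.095,"grip":49.6}, {"xyz":[33, -22, 0],"roll":-0.095,"grip":49.6}, {"xyz":[34, -18, 0],"roll":-0.095,"grip":49.6} ]
[ {"xyz":[36, -16, -1],"roll":-0.095,"grip":49.6}, {"xyz":[37, -12, 0],"roll":-0.095,"grip":49.6}, {"xyz":[38, -8, 0],"roll":-0.095,"grip":49.6} ]
```

Request:
{"fn": "move_arm", "kwargs": {
  "increments": [
    {"xyz":[-1,0,-28],"roll":-0.004,"grip":49.6},
    {"xyz":[-2,-1,-34],"roll":-0.004,"grip":49.6},
    {"xyz":[-3,-39,-9],"roll":-0.095,"grip":49.6},
    {"xyz":[1,-39,-3],"roll":-0.095,"grip":49.6},
    {"xyz":[5,-38,0],"roll":-0.095,"grip":49.6}
  ]
}}

```text
time_s: 22.25
position: [0.5612, -0.1688, 0.1108]
tcp_rot: [[0.959, 0.284, 0.003], [0.284, -0.959, -0.001], [0.003, 0.002, -1.0]]
force: [0.8, 1.2, -0.5]
opening: 0.499
grasp_force: 7.4
```

Request:
{"fn": "move_arm", "kwargs": {
  "increments": [
    {"xyz":[9,-38,0],"roll":-0.095,"grip":49.6},
    {"xyz":[12,-38,0],"roll":-0.095,"grip":49.6},
    {"xyz":[15,-35,0],"roll":-0.095,"grip":49.6},
    {"xyz":[19,-34,0],"roll":-0.095,"grip":49.6},
    {"xyz":[22,-33,0],"roll":-0.095,"grip":49.6}
  ]
}}

```text
time_s: 22.67
position: [0.5473, 0.0277, 0.1093]
tcp_rot: [[0.721, 0.692, 0.001], [0.692, -0.721, -0.0], [0.0, 0.001, -1.0]]
force: [0.7, 0.9, -1.0]
opening: 0.498
grasp_force: 7.4
```

Request:
{"fn": "move_arm", "kwargs": {
  "increments": [
    {"xyz":[25,-30,0],"roll":-0.095,"grip":49.6},
    {"xyz":[27,-27,0],"roll":-0.095,"grip":49.6},
    {"xyz":[30,-25,0],"roll":-0.095,"grip":49.6},
    {"xyz":[33,-22,0],"roll":-0.095,"grip":49.6},
    {"xyz":[34,-18,0],"roll":-0.095,"grip":49.6}
  ]
}}

```text
time_s: 23.08
position: [0.534, 0.2221, 0.1092]
tcp_rot: [[0.324, 0.946, 0.0], [0.946, -0.324, 0.0], [0.0, 0.0, -1.0]]
force: [0.7, 0.1, -0.2]
opening: 0.5
grasp_force: 7.4
```

Request:
{"fn": "move_arm", "kwargs": {
  "increments": [
    {"xyz":[36,-16,0],"roll":-0.095,"grip":49.6},
    {"xyz":[38,-12,0],"roll":-0.095,"grip":49.6},
    {"xyz":[40,-8,0],"roll":-0.095,"grip":49.6},
    {"xyz":[0,0,0],"roll":0,"grip":49.6},
    {"xyz":[0,0,0],"roll":0,"grip":49.6}
  ]
}}

```text
time_s: 23.5
position: [0.5259, 0.3423, 0.109]
tcp_rot: [[0.046, 0.999, 0.001], [0.999, -0.046, 0.0], [0.0, 0.001, -1.0]]
force: [-0.2, -0.6, -0.7]
opening: 0.502
grasp_force: 7.4
```

```bash
python3 - <<'E'
from h import *
p,d,s=look(); print(s["tcp_rot"][:,0])
E
```

```text
[0.5259 0.3423 0.109 ] 0.502 7.3623693734407425
2748 [213. 256.] [0.4545 0.3381 0.0291]
4567 [318. 295.] [0.526  0.3394 0.1145]
[4.60075014e-02 9.98941074e-01 1.99473136e-04]
```

Request:
{"fn": "move_arm", "kwargs": {
  "increments": [
    {"xyz":[-2,1,28],"roll":0,"grip":49.6},
    {"xyz":[-2,1,28],"roll":0,"grip":49.6},
    {"xyz":[0,0,19],"roll":0,"grip":49.6},
    {"xyz":[0,0,4],"roll":0,"grip":49.6},
    {"xyz":[0,0,2],"roll":0,"grip":49.6}
  ]
}}

```text
time_s: 23.97
position: [0.5277, 0.3338, 0.0269]
tcp_rot: [[0.053, 0.999, -0.003], [0.999, -0.053, -0.001], [-0.002, -0.003, -1.0]]
force: [-0.0, -0.2, 0.3]
opening: 0.496
grasp_force: 7.4
```

Request:
{"fn": "move_arm", "kwargs": {
  "increments": [
    {"xyz":[0,0,0],"roll":0,"grip":49.6},
    {"xyz":[0,0,0],"roll":0,"grip":49.6}
  ]
}}

```text
time_s: 24.13
position: [0.5296, 0.3356, 0.0294]
tcp_rot: [[0.051, 0.999, 0.002], [0.999, -0.051, 0.001], [0.001, 0.002, -1.0]]
force: [-0.1, 0.3, -1.2]
opening: 0.496
grasp_force: 7.4
```

Request:
{"fn": "move_arm", "kwargs": {
  "increments": [
    {"xyz":[0,0,1],"roll":0,"grip":49.6},
    {"xyz":[0,0,0],"roll":0,"grip":49.6}
  ]
}}

```text
time_s: 24.3
position: [0.5291, 0.3361, 0.0283]
tcp_rot: [[0.05, 0.999, 0.002], [0.999, -0.05, 0.001], [0.001, 0.002, -1.0]]
force: [-0.3, 0.1, -1.3]
opening: 0.5
grasp_force: 7.4
```

Request:
{"fn": "move_arm", "kwargs": {
  "increments": [
    {"xyz":[0,-0.5,1.5],"roll":0,"grip":49.6},
    {"xyz":[0,0,0],"roll":0,"grip":49.6}
  ]
}}

```text
time_s: 24.47
position: [0.5278, 0.336, 0.0259]
tcp_rot: [[0.05, 0.999, 0.0], [0.999, -0.05, 0.0], [0.0, 0.0, -1.0]]
force: [0.3, -0.6, -1.0]
opening: 0.498
grasp_force: 7.4
```

Request:
{"fn": "move_arm", "kwargs": {
  "increments": [
    {"xyz":[0,0,1],"roll":0,"grip":49.6},
    {"xyz":[0,0,0],"roll":0,"grip":49.6}
  ]
}}

```text
time_s: 24.63
position: [0.5277, 0.3359, 0.0245]
tcp_rot: [[0.05, 0.999, -0.0], [0.999, -0.05, -0.0], [-0.0, -0.0, -1.0]]
force: [-0.7, -0.1, -1.0]
opening: 0.501
grasp_force: 7.4
```

Request:
{"fn": "move_arm", "kwargs": {
  "increments": [
    {"xyz":[0,0,0.5],"roll":0,"grip":49.6},
    {"xyz":[0,0,0],"roll":0,"grip":49.6}
  ]
}}

```text
time_s: 24.8
position: [0.5278, 0.3359, 0.024]
tcp_rot: [[0.05, 0.999, -0.0], [0.999, -0.05, -0.0], [-0.0, -0.0, -1.0]]
force: [0.3, -1.2, -0.2]
opening: 0.5
grasp_force: 7.4
```

Request:
{"fn": "move_arm", "kwargs": {
  "increments": [
    {"xyz":[0,0,0.6],"roll":0,"grip":49.8},
    {"xyz":[0,0,0],"roll":0,"grip":55},
    {"xyz":[0,0,0],"roll":0,"grip":65},
    {"xyz":[0,0,-25],"roll":0,"grip":70},
    {"xyz":[0,0,-40],"roll":0,"grip":70}
  ]
}}

```text
time_s: 25.22
position: [0.5245, 0.3343, 0.0848]
tcp_rot: [[0.05, 0.999, -0.01], [0.999, -0.05, -0.004], [-0.005, -0.009, -1.0]]
force: [1.5, -0.4, -0.4]
opening: 0.663
grasp_force: 0.0
```

Request:
{"fn": "move_arm", "kwargs": {
  "increments": [
    {"xyz":[0,0,-41],"roll":0,"grip":70},
    {"xyz":[0,0,-41],"roll":0,"grip":70},
    {"xyz":[0,0,-41],"roll":0,"grip":70},
    {"xyz":[0,0,-41],"roll":0,"grip":70},
    {"xyz":[-21,-34,-15],"roll":0,"grip":70}
  ]
}}

```text
time_s: 25.63
position: [0.5035, 0.3208, 0.2749]
tcp_rot: [[0.05, 0.998, 0.021], [0.999, -0.051, 0.009], [0.01, 0.021, -1.0]]
force: [0.8, 0.4, 0.8]
opening: 0.698
grasp_force: 0.0
```

```bash
python3 - <<'E'
from h import *
s=bot.read_state(); print(s["joint_positions"].round(1))
p,d=bot.capture("top"); cv2.imwrite("pics/top1.png",p[...,::-1])
for a,c,P in blobs("top",p,d,(0,150,60),(8,255,255)): print(a,c,sphere(P,.022).round(4))
E
```

```text
[21.8 24.3 83.7  0.  70.6 24.7]
146 [178. 277.] [0.5238 0.2742 0.0297]
88 [151. 278.] [0.5287 0.3328 0.0309]
160 [175. 311.] [0.4499 0.2781 0.0297]
118 [147. 312.] [0.4533 0.3372 0.029 ]
```

Request:
{"fn": "move_arm", "kwargs": {
  "increments": [
    {"xyz":[-21,-34,0],"roll":0,"grip":70},
    {"xyz":[-21,-34,0],"roll":0,"grip":70},
    {"xyz":[-21,-34,0],"roll":0,"grip":70},
    {"xyz":[-21,-34,0],"roll":0,"grip":70},
    {"xyz":[-21,-34,0],"roll":0,"grip":70}
  ]
}}

```text
time_s: 26.1
position: [0.3165, 0.2197, 0.2668]
tcp_rot: [[0.05, 0.999, -0.001], [0.999, -0.05, -0.0], [-0.0, -0.001, -1.0]]
force: [0.6, -0.8, 0.1]
opening: 0.698
grasp_force: 0.0
```

Request:
{"fn": "move_arm", "kwargs": {
  "increments": [
    {"xyz":[-21,-34,0],"roll":0,"grip":70},
    {"xyz":[-21,-34,0],"roll":0,"grip":70},
    {"xyz":[-21,-34,0],"roll":0,"grip":70}
  ]
}}

```text
time_s: 26.35
position: [0.2114, 0.162, 0.2667]
tcp_rot: [[0.049, 0.999, -0.001], [0.999, -0.049, -0.0], [-0.0, -0.001, -1.0]]
force: [-1.4, -0.4, 0.5]
opening: 0.697
grasp_force: 0.0
```

```bash
python3 - <<'E'
from h import *
s=bot.read_state(); print(s["position"],s["joint_positions"].round(1),s["tcp_rot"].round(3))
E
```

```text
[0.21140343 0.16203066 0.26668052] [ 12.9  -4.5 123.2  -0.   61.3  15.7] [[ 0.049  0.999 -0.001]
 [ 0.999 -0.049 -0.   ]
 [-0.    -0.001 -1.   ]]
```

Request:
{"fn": "move_arm", "kwargs": {
  "increments": [
    {"xyz":[0,0,30],"roll":0,"grip":70},
    {"xyz":[0,0,30],"roll":0,"grip":70},
    {"xyz":[0,0,30],"roll":0,"grip":70},
    {"xyz":[0,0,30],"roll":0,"grip":70}
  ]
}}

```text
time_s: 26.68
position: [0.2144, 0.163, 0.1471]
tcp_rot: [[0.05, 0.999, 0.006], [0.999, -0.05, 0.001], [0.002, 0.006, -1.0]]
force: [1.0, 0.2, -0.0]
opening: 0.691
grasp_force: 0.0
```

```bash
python3 - <<'E'
from h import *
s=bot.read_state(); print(s["position"],s["joint_positions"].round(1),s["tcp_rot"].round(3))
E
```

```text
[0.21438114 0.16299593 0.14714529] [ 12.9  13.4 135.1  -0.   31.2  15.8] [[ 0.05   0.999  0.006]
 [ 0.999 -0.05   0.001]
 [ 0.002  0.006 -1.   ]]
```

Request:
{"fn": "move_arm", "kwargs": {
  "increments": [
    {"xyz":[-20,-35,0],"roll":0,"grip":70},
    {"xyz":[-20,-35,0],"roll":0,"grip":70},
    {"xyz":[0,0,0],"roll":0,"grip":70}
  ]
}}

```text
time_s: 26.93
position: [0.1555, 0.1398, 0.1668]
tcp_rot: [[0.05, 0.999, -0.016], [0.999, -0.05, -0.012], [-0.013, -0.015, -1.0]]
force: [0.6, -0.4, 0.3]
opening: 0.699
grasp_force: 0.0
```

```bash
python3 - <<'E'
from h import *
s=bot.read_state(); print(s["position"],s["joint_positions"].round(1),s["tcp_rot"].round(3))
E
```

```text
[0.15551803 0.1398292  0.16678191] [ 10.8   5.5 140.   -0.9  35.6  14.4] [[ 0.05   0.999 -0.016]
 [ 0.999 -0.05  -0.012]
 [-0.013 -0.015 -1.   ]]
```

Request:
{"fn": "move_arm", "kwargs": {
  "increments": [
    {"xyz":[0,0,40],"roll":0,"grip":70},
    {"xyz":[0,0,40],"roll":0,"grip":70},
    {"xyz":[0,0,40],"roll":0,"grip":70}
  ]
}}

```text
time_s: 27.18
position: [0.1954, 0.1724, 0.0743]
tcp_rot: [[0.05, 0.998, -0.03], [0.998, -0.051, -0.033], [-0.034, -0.029, -0.999]]
force: [2.1, 0.4, -0.0]
opening: 0.701
grasp_force: 0.0
```

Request:
{"fn": "move_arm", "kwargs": {
  "increments": [
    {"xyz":[-10,-20,0],"roll":0,"grip":70},
    {"xyz":[-10,-20,0],"roll":0,"grip":70},
    {"xyz":[-10,-20,0],"roll":0,"grip":70}
  ]
}}

```text
time_s: 27.43
position: [0.1587, 0.1734, 0.0956]
tcp_rot: [[0.047, 0.996, -0.075], [0.997, -0.052, -0.064], [-0.068, -0.072, -0.995]]
force: [-0.6, -0.5, 0.1]
opening: 0.701
grasp_force: 0.0
```

```bash
python3 - <<'E'
from h import *
s=bot.read_state(); print(s["position"],s["joint_positions"].round(1),s["tcp_rot"].round(3))
E
```

```text
[0.15869283 0.17342533 0.09558647] [ 22.   24.9 139.8  -5.1  20.7  29.8] [[ 0.047  0.996 -0.075]
 [ 0.997 -0.052 -0.064]
 [-0.068 -0.072 -0.995]]
```

The four tomatoes are in their dishes. Pushing past the reach limit tilts the tool, and the tilt carries over from row to row. I can use this to pre-tilt the tool, grip the tab from the side, and then tip the tray with roll.

```bash
cat >> h.py <<'E'
def go(*wps,grip=70,v=40):
    "constant orientation, world mm waypoints"
    s=bot.read_state(); c=s["position"]*1000; R=s["tcp_rot"]; rows=[]
    for w in wps:
        vv=w[3] if len(w)>3 else v; t=np.array(w[:3],float); n=max(1,int(np.ceil(np.linalg.norm(t-c)/vv))); p0=c.copy()
        for i in range(n):
            q=np.round(R.T@(p0+(t-p0)*(i+1)/n-c)); c=c+R@q; rows.append('{"xyz":%s,"roll":0,"grip":%s}'%(q.astype(int).tolist(),grip))
    for i in range(0,len(rows),5): print("["+",".join(rows[i:i+5])+"]")
def st():
    s=bot.read_state(); print((s["position"]*1000).round(1),s["joint_positions"].round(1),"\n",s["tcp_rot"].round(3).tolist(),round(s["opening"],3),s["grasp_force"]); return s
E
python3 - <<'E'
from h import *
st(); go((250,100,250),(270,-100,250),(100,-290,250),(-20,-270,250))
E
```

```text
[158.7 173.4  95.6] [ 22.   24.9 139.8  -5.1  20.7  29.8] 
 [[0.047, 0.996, -0.075], [0.997, -0.052, -0.064], [-0.068, -0.072, -0.995]] 0.701 0.0
[{"xyz":[-16, 17, -31],"roll":0,"grip":70},{"xyz":[-16, 16, -31],"roll":0,"grip":70},{"xyz":[-16, 17, -31],"roll":0,"grip":70},{"xyz":[-15, 17, -32],"roll":0,"grip":70},{"xyz":[-16, 17, -31],"roll":0,"grip":70}]
[{"xyz":[-33, 5, 2],"roll":0,"grip":70},{"xyz":[-33, 5, 2],"roll":0,"grip":70},{"xyz":[-33, 5, 2],"roll":0,"grip":70},{"xyz":[-33, 5, 2],"roll":0,"grip":70},{"xyz":[-34, 5, 2],"roll":0,"grip":70}]
[{"xyz":[-33, 5, 2],"roll":0,"grip":70},{"xyz":[-28, -23, 4],"roll":0,"grip":70},{"xyz":[-28, -23, 3],"roll":0,"grip":70},{"xyz":[-28, -22, 4],"roll":0,"grip":70},{"xyz":[-29, -23, 3],"roll":0,"grip":70}]
[{"xyz":[-28, -23, 4],"roll":0,"grip":70},{"xyz":[-28, -23, 3],"roll":0,"grip":70},{"xyz":[-28, -22, 4],"roll":0,"grip":70},{"xyz":[4, -30, 2],"roll":0,"grip":70},{"xyz":[3, -30, 2],"roll":0,"grip":70}]
[{"xyz":[4, -31, 2],"roll":0,"grip":70},{"xyz":[3, -30, 1],"roll":0,"grip":70}]
```

Request:
{"fn": "move_arm", "kwargs": {
  "increments": [
    {"xyz":[-16,17,-31],"roll":0,"grip":70},
    {"xyz":[-16,16,-31],"roll":0,"grip":70},
    {"xyz":[-16,17,-31],"roll":0,"grip":70},
    {"xyz":[-15,17,-32],"roll":0,"grip":70},
    {"xyz":[-16,17,-31],"roll":0,"grip":70}
  ]
}}

```text
time_s: 27.85
position: [0.2506, 0.0995, 0.2556]
tcp_rot: [[0.048, 0.997, -0.061], [0.997, -0.051, -0.06], [-0.063, -0.058, -0.996]]
force: [0.6, 0.2, -0.8]
opening: 0.697
grasp_force: 0.0
```

Request:
{"fn": "move_arm", "kwargs": {
  "increments": [
    {"xyz":[-33,5,2],"roll":0,"grip":70},
    {"xyz":[-33,5,2],"roll":0,"grip":70},
    {"xyz":[-33,5,2],"roll":0,"grip":70},
    {"xyz":[-33,5,2],"roll":0,"grip":70},
    {"xyz":[-34,5,2],"roll":0,"grip":70}
  ]
}}

```text
time_s: 28.27
position: [0.2663, -0.0689, 0.2528]
tcp_rot: [[0.048, 0.997, -0.062], [0.997, -0.052, -0.061], [-0.064, -0.059, -0.996]]
force: [1.2, 0.2, -0.7]
opening: 0.706
grasp_force: 0.0
```

Request:
{"fn": "move_arm", "kwargs": {
  "increments": [
    {"xyz":[-33,5,2],"roll":0,"grip":70},
    {"xyz":[-28,-23,4],"roll":0,"grip":70},
    {"xyz":[-28,-23,3],"roll":0,"grip":70},
    {"xyz":[-28,-22,4],"roll":0,"grip":70},
    {"xyz":[-29,-23,3],"roll":0,"grip":70}
  ]
}}

```text
time_s: 28.68
position: [0.1714, -0.2102, 0.2511]
tcp_rot: [[0.047, 0.997, -0.064], [0.997, -0.051, -0.062], [-0.065, -0.061, -0.996]]
force: [0.7, -0.9, -0.4]
opening: 0.697
grasp_force: 0.0
```

Request:
{"fn": "move_arm", "kwargs": {
  "increments": [
    {"xyz":[-28,-23,4],"roll":0,"grip":70},
    {"xyz":[-28,-23,3],"roll":0,"grip":70},
    {"xyz":[-28,-22,4],"roll":0,"grip":70},
    {"xyz":[4,-30,2],"roll":0,"grip":70},
    {"xyz":[3,-30,2],"roll":0,"grip":70}
  ]
}}

```text
time_s: 29.1
position: [0.0387, -0.2821, 0.2492]
tcp_rot: [[0.048, 0.997, -0.065], [0.997, -0.052, -0.063], [-0.066, -0.062, -0.996]]
force: [-0.5, 0.2, -0.2]
opening: 0.699
grasp_force: 0.0
```

Request:
{"fn": "move_arm", "kwargs": {
  "increments": [
    {"xyz":[4,-31,2],"roll":0,"grip":70},
    {"xyz":[3,-30,1],"roll":0,"grip":70},
    {"xyz":[0,0,0],"roll":0,"grip":70}
  ]
}}

```text
time_s: 29.35
position: [-0.0256, -0.2712, 0.2498]
tcp_rot: [[0.058, 0.996, -0.069], [0.996, -0.063, -0.063], [-0.067, -0.065, -0.996]]
force: [0.1, -1.0, -0.6]
opening: 0.699
grasp_force: 0.0
```

```bash
python3 - <<'E'
from h import *
st()
E
```

```text
[ -25.6 -271.2  249.8] [-117.2   -4.2  126.7   -2.4   52.5 -112.3] 
 [[0.058, 0.996, -0.069], [0.996, -0.063, -0.063], [-0.067, -0.065, -0.996]] 0.699 0.0
```

Request:
{"fn": "move_arm", "kwargs": {
  "increments": [
    {"xyz":[20,0,36],"roll":0,"grip":70},
    {"xyz":[20,0,36],"roll":0,"grip":70},
    {"xyz":[30,0,20],"roll":0,"grip":70}
  ]
}}

```text
time_s: 29.6
position: [-0.0235, -0.2245, 0.1711]
tcp_rot: [[0.051, 0.997, -0.061], [0.998, -0.054, -0.042], [-0.045, -0.059, -0.997]]
force: [-1.2, -1.7, 0.2]
opening: 0.699
grasp_force: 0.0
```

Request:
{"fn": "move_arm", "kwargs": {
  "increments": [
    {"xyz":[30,0,10],"roll":0,"grip":70},
    {"xyz":[30,0,10],"roll":0,"grip":70}
  ]
}}

```text
time_s: 29.77
position: [-0.0221, -0.2001, 0.1877]
tcp_rot: [[0.051, 0.997, -0.06], [0.999, -0.051, -0.014], [-0.017, -0.059, -0.998]]
force: [0.4, -0.3, -0.4]
opening: 0.702
grasp_force: 0.0
```

Request:
{"fn": "move_arm", "kwargs": {
  "increments": [
    {"xyz":[30,0,10],"roll":0,"grip":70},
    {"xyz":[30,0,10],"roll":0,"grip":70}
  ]
}}

```text
time_s: 29.93
position: [-0.0204, -0.1699, 0.2066]
tcp_rot: [[0.05, 0.997, -0.059], [0.999, -0.05, 0.008], [0.005, -0.059, -0.998]]
force: [-0.8, 0.4, 0.2]
opening: 0.701
grasp_force: 0.0
```

```bash
python3 - <<'E'
from h import *
st()
E
```

```text
[ -20.4 -169.9  206.6] [-130.9   -8.5  139.8   -3.9   46.9 -125.4] 
 [[0.05, 0.997, -0.059], [0.999, -0.05, 0.008], [0.005, -0.059, -0.998]] 0.701 0.0
```

```bash
python3 - <<'E'
from h import *
go((-30,-360,200),(-30,-370,100))
E
```

```text
[{"xyz":[-38, 0, 1],"roll":0,"grip":70},{"xyz":[-38, 0, 1],"roll":0,"grip":70},{"xyz":[-38, 0, 1],"roll":0,"grip":70},{"xyz":[-38, 0, 1],"roll":0,"grip":70},{"xyz":[-38, 0, 2],"roll":0,"grip":70}]
[{"xyz":[-4, 2, 33],"roll":0,"grip":70},{"xyz":[-3, 2, 33],"roll":0,"grip":70},{"xyz":[-4, 3, 33],"roll":0,"grip":70}]
```

Request:
{"fn": "move_arm", "kwargs": {
  "increments": [
    {"xyz":[-38,0,1],"roll":0,"grip":70},
    {"xyz":[-38,0,1],"roll":0,"grip":70},
    {"xyz":[-38,0,1],"roll":0,"grip":70},
    {"xyz":[-38,0,1],"roll":0,"grip":70},
    {"xyz":[-38,0,2],"roll":0,"grip":70}
  ]
}}

```text
time_s: 30.35
position: [-0.0302, -0.3623, 0.2004]
tcp_rot: [[0.051, 0.997, -0.06], [0.999, -0.051, 0.005], [0.002, -0.06, -0.998]]
force: [-1.4, 0.0, 0.6]
opening: 0.705
grasp_force: 0.0
```

Request:
{"fn": "move_arm", "kwargs": {
  "increments": [
    {"xyz":[-4,2,33],"roll":0,"grip":70},
    {"xyz":[-3,2,33],"roll":0,"grip":70},
    {"xyz":[-4,3,33],"roll":0,"grip":70}
  ]
}}

```text
time_s: 30.6
position: [-0.03, -0.3728, 0.0998]
tcp_rot: [[0.05, 0.997, -0.061], [0.999, -0.05, 0.003], [0.0, -0.061, -0.998]]
force: [-0.5, 0.1, -0.2]
opening: 0.7
grasp_force: 0.0
```

Request:
{"fn": "move_arm", "kwargs": {
  "increments": [
    {"xyz":[40,4,0],"roll":0,"grip":70},
    {"xyz":[40,4,0],"roll":0,"grip":70},
    {"xyz":[40,4,0],"roll":0,"grip":70}
  ]
}}

```text
time_s: 30.85
position: [-0.0106, -0.254, 0.1018]
tcp_rot: [[0.051, 0.997, -0.057], [0.999, -0.05, 0.021], [0.018, -0.058, -0.998]]
force: [22.0, 40.4, -10.9]
opening: 0.701
grasp_force: 0.0
```

Request:
{"fn": "move_arm", "kwargs": {
  "increments": [
    {"xyz":[40,4,0],"roll":0,"grip":70},
    {"xyz":[40,4,0],"roll":0,"grip":70}
  ]
}}

```text
time_s: 31.02
position: [0.0034, -0.2265, 0.1348]
tcp_rot: [[0.055, 0.997, -0.06], [0.997, -0.052, 0.051], [0.048, -0.063, -0.997]]
force: [0.4, 0.1, 1.0]
opening: 0.702
grasp_force: 0.0
```

```bash
python3 - <<'E'
from h import *
st()
E
```

```text
[   3.4 -226.5  134.8] [-112.    15.   139.7   -9.5   27.1 -100.4] 
 [[0.055, 0.997, -0.06], [0.997, -0.052, 0.051], [0.048, -0.063, -0.997]] 0.702 0.0
```

Request:
{"fn": "move_arm", "kwargs": {
  "increments": [
    {"xyz":[30,4,25],"roll":0,"grip":70},
    {"xyz":[30,4,25],"roll":0,"grip":70},
    {"xyz":[30,4,25],"roll":0,"grip":70}
  ]
}}

```text
time_s: 31.27
position: [0.0294, -0.216, 0.118]
tcp_rot: [[0.059, 0.996, -0.07], [0.993, -0.051, 0.108], [0.104, -0.076, -0.992]]
force: [-1.1, 0.2, -0.0]
opening: 0.702
grasp_force: 0.0
```

Request:
{"fn": "move_arm", "kwargs": {
  "increments": [
    {"xyz":[30,4,25],"roll":0,"grip":70},
    {"xyz":[30,4,25],"roll":0,"grip":70},
    {"xyz":[30,4,25],"roll":0,"grip":70}
  ]
}}

```text
time_s: 31.52
position: [0.0667, -0.1986, 0.0969]
tcp_rot: [[0.063, 0.994, -0.086], [0.985, -0.048, 0.169], [0.164, -0.096, -0.982]]
force: [-0.7, -0.3, -0.1]
opening: 0.702
grasp_force: 0.0
```

```bash
python3 - <<'E'
from h import *
st()
E
```

```text
[  66.7 -198.6   96.9] [-94.2  25.6 139.7 -13.6  24.7 -78.1] 
 [[0.063, 0.994, -0.086], [0.985, -0.048, 0.169], [0.164, -0.096, -0.982]] 0.702 0.0
```

```bash
python3 - <<'E'
from h import *
go((20,-290,110,30),(-90,-260,110,35))
E
```

```text
[{"xyz":[-23, -11, -6],"roll":0,"grip":70},{"xyz":[-22, -11, -6],"roll":0,"grip":70},{"xyz":[-23, -10, -6],"roll":0,"grip":70},{"xyz":[-23, -11, -6],"roll":0,"grip":70},{"xyz":[6, -28, 4],"roll":0,"grip":70}]
[{"xyz":[5, -28, 3],"roll":0,"grip":70},{"xyz":[6, -27, 4],"roll":0,"grip":70},{"xyz":[6, -28, 3],"roll":0,"grip":70}]
```

Request:
{"fn": "move_arm", "kwargs": {
  "increments": [
    {"xyz":[-23,-11,-6],"roll":0,"grip":70},
    {"xyz":[-22,-11,-6],"roll":0,"grip":70},
    {"xyz":[-23,-10,-6],"roll":0,"grip":70},
    {"xyz":[-23,-11,-6],"roll":0,"grip":70},
    {"xyz":[6,-28,4],"roll":0,"grip":70}
  ]
}}

```text
time_s: 31.93
position: [-0.0095, -0.291, 0.11]
tcp_rot: [[0.058, 0.994, -0.09], [0.987, -0.044, 0.155], [0.15, -0.098, -0.984]]
force: [-1.7, -1.3, -0.1]
opening: 0.699
grasp_force: 0.0
```

Request:
{"fn": "move_arm", "kwargs": {
  "increments": [
    {"xyz":[5,-28,3],"roll":0,"grip":70},
    {"xyz":[6,-27,4],"roll":0,"grip":70},
    {"xyz":[6,-28,3],"roll":0,"grip":70}
  ]
}}

```text
time_s: 32.18
position: [-0.0915, -0.259, 0.1105]
tcp_rot: [[0.061, 0.994, -0.087], [0.984, -0.046, 0.17], [0.165, -0.096, -0.982]]
force: [-0.7, -0.7, -0.8]
opening: 0.703
grasp_force: 0.0
```

Request:
{"fn": "move_arm", "kwargs": {
  "increments": [
    {"xyz":[20,4,15],"roll":0,"grip":70},
    {"xyz":[30,4,25],"roll":0,"grip":70},
    {"xyz":[30,4,25],"roll":0,"grip":70}
  ]
}}

```text
time_s: 32.43
position: [-0.0899, -0.2088, 0.0728]
tcp_rot: [[0.067, 0.995, -0.079], [0.979, -0.051, 0.197], [0.192, -0.091, -0.977]]
force: [-0.2, 0.5, 0.5]
opening: 0.698
grasp_force: 0.0
```

Request:
{"fn": "move_arm", "kwargs": {
  "increments": [
    {"xyz":[30,4,25],"roll":0,"grip":70},
    {"xyz":[30,4,25],"roll":0,"grip":70},
    {"xyz":[30,4,25],"roll":0,"grip":70}
  ]
}}

```text
time_s: 32.68
position: [-0.1017, -0.194, 0.0434]
tcp_rot: [[0.069, 0.996, -0.057], [0.964, -0.052, 0.262], [0.258, -0.073, -0.963]]
force: [-0.2, -0.7, -0.1]
opening: 0.697
grasp_force: 0.0
```

```bash
python3 - <<'E'
from h import *
st()
E
```

```text
[-101.7 -194.    43.4] [-129.9   38.9  139.8  -48.5   16.4  -77.9] 
 [[0.069, 0.996, -0.057], [0.964, -0.052, 0.262], [0.258, -0.073, -0.963]] 0.697 0.0
```

```bash
python3 - <<'E'
from h import *
go((-60,-330,220),(200,-310,320),(400,0,380),(280,380,420),(0,560,450))
E
```

```text
[{"xyz":[-14, 6, -35],"roll":0,"grip":70},{"xyz":[-14, 6, -34],"roll":0,"grip":70},{"xyz":[-13, 6, -35],"roll":0,"grip":70},{"xyz":[-14, 6, -35],"roll":0,"grip":70},{"xyz":[-14, 6, -34],"roll":0,"grip":70}]
[{"xyz":[-14, 6, -35],"roll":0,"grip":70},{"xyz":[9, 36, -15],"roll":0,"grip":70},{"xyz":[9, 35, -15],"roll":0,"grip":70},{"xyz":[9, 36, -15],"roll":0,"grip":70},{"xyz":[9, 36, -16],"roll":0,"grip":70}]
[{"xyz":[9, 36, -15],"roll":0,"grip":70},{"xyz":[9, 35, -15],"roll":0,"grip":70},{"xyz":[10, 36, -15],"roll":0,"grip":70},{"xyz":[33, 18, 1],"roll":0,"grip":70},{"xyz":[33, 18, 1],"roll":0,"grip":70}]
[{"xyz":[32, 18, 2],"roll":0,"grip":70},{"xyz":[33, 18, 1],"roll":0,"grip":70},{"xyz":[33, 17, 1],"roll":0,"grip":70},{"xyz":[33, 18, 1],"roll":0,"grip":70},{"xyz":[32, 18, 1],"roll":0,"grip":70}]
[{"xyz":[33, 18, 1],"roll":0,"grip":70},{"xyz":[33, 18, 2],"roll":0,"grip":70},{"xyz":[33, 18, 1],"roll":0,"grip":70},{"xyz":[33, -13, 6],"roll":0,"grip":70},{"xyz":[34, -13, 6],"roll":0,"grip":70}]
[{"xyz":[33, -13, 6],"roll":0,"grip":70},{"xyz":[34, -13, 7],"roll":0,"grip":70},{"xyz":[33, -13, 6],"roll":0,"grip":70},{"xyz":[34, -13, 6],"roll":0,"grip":70},{"xyz":[33, -13, 6],"roll":0,"grip":70}]
[{"xyz":[34, -13, 6],"roll":0,"grip":70},{"xyz":[33, -13, 6],"roll":0,"grip":70},{"xyz":[33, -13, 6],"roll":0,"grip":70},{"xyz":[34, -12, 7],"roll":0,"grip":70},{"xyz":[18, -32, 4],"roll":0,"grip":70}]
[{"xyz":[18, -33, 4],"roll":0,"grip":70},{"xyz":[18, -32, 3],"roll":0,"grip":70},{"xyz":[18, -32, 4],"roll":0,"grip":70},{"xyz":[18, -33, 4],"roll":0,"grip":70},{"xyz":[18, -32, 4],"roll":0,"grip":70}]
[{"xyz":[18, -32, 3],"roll":0,"grip":70},{"xyz":[18, -33, 4],"roll":0,"grip":70},{"xyz":[18, -32, 4],"roll":0,"grip":70}]
```

Request:
{"fn": "move_arm", "kwargs": {
  "increments": [
    {"xyz":[-14,6,-35],"roll":0,"grip":70},
    {"xyz":[-14,6,-34],"roll":0,"grip":70},
    {"xyz":[-13,6,-35],"roll":0,"grip":70},
    {"xyz":[-14,6,-35],"roll":0,"grip":70},
    {"xyz":[-14,6,-34],"roll":0,"grip":70}
  ]
}}

```text
time_s: 33.1
position: [-0.075, -0.2893, 0.1692]
tcp_rot: [[0.074, 0.994, -0.076], [0.961, -0.051, 0.27], [0.265, -0.093, -0.96]]
force: [-0.5, -1.0, -1.9]
opening: 0.697
grasp_force: 0.0
```

Request:
{"fn": "move_arm", "kwargs": {
  "increments": [
    {"xyz":[-14,6,-35],"roll":0,"grip":70},
    {"xyz":[9,36,-15],"roll":0,"grip":70},
    {"xyz":[9,35,-15],"roll":0,"grip":70},
    {"xyz":[9,36,-15],"roll":0,"grip":70},
    {"xyz":[9,36,-16],"roll":0,"grip":70}
  ]
}}

```text
time_s: 33.52
position: [0.083, -0.2998, 0.2524]
tcp_rot: [[0.075, 0.994, -0.076], [0.961, -0.052, 0.271], [0.265, -0.094, -0.96]]
force: [0.3, -1.4, -0.3]
opening: 0.7
grasp_force: 0.0
```

Request:
{"fn": "move_arm", "kwargs": {
  "increments": [
    {"xyz":[9,36,-15],"roll":0,"grip":70},
    {"xyz":[9,35,-15],"roll":0,"grip":70},
    {"xyz":[10,36,-15],"roll":0,"grip":70},
    {"xyz":[33,18,1],"roll":0,"grip":70},
    {"xyz":[33,18,1],"roll":0,"grip":70}
  ]
}}

```text
time_s: 33.93
position: [0.2356, -0.2287, 0.3052]
tcp_rot: [[0.073, 0.994, -0.076], [0.962, -0.05, 0.269], [0.264, -0.092, -0.96]]
force: [1.2, -0.2, -0.0]
opening: 0.7
grasp_force: 0.0
```

Request:
{"fn": "move_arm", "kwargs": {
  "increments": [
    {"xyz":[32,18,2],"roll":0,"grip":70},
    {"xyz":[33,18,1],"roll":0,"grip":70},
    {"xyz":[33,17,1],"roll":0,"grip":70},
    {"xyz":[33,18,1],"roll":0,"grip":70},
    {"xyz":[32,18,1],"roll":0,"grip":70}
  ]
}}

```text
time_s: 34.35
position: [0.3338, -0.0727, 0.3343]
tcp_rot: [[0.074, 0.994, -0.076], [0.961, -0.05, 0.271], [0.266, -0.093, -0.96]]
force: [0.5, -1.1, -0.6]
opening: 0.699
grasp_force: 0.0
```

Request:
{"fn": "move_arm", "kwargs": {
  "increments": [
    {"xyz":[33,18,1],"roll":0,"grip":70},
    {"xyz":[33,18,2],"roll":0,"grip":70},
    {"xyz":[33,18,1],"roll":0,"grip":70},
    {"xyz":[33,-13,6],"roll":0,"grip":70},
    {"xyz":[34,-13,6],"roll":0,"grip":70}
  ]
}}

```text
time_s: 34.77
position: [0.3727, 0.0893, 0.3603]
tcp_rot: [[0.073, 0.994, -0.076], [0.961, -0.05, 0.271], [0.266, -0.093, -0.959]]
force: [0.9, 0.5, -0.2]
opening: 0.701
grasp_force: 0.0
```

Request:
{"fn": "move_arm", "kwargs": {
  "increments": [
    {"xyz":[33,-13,6],"roll":0,"grip":70},
    {"xyz":[34,-13,7],"roll":0,"grip":70},
    {"xyz":[33,-13,6],"roll":0,"grip":70},
    {"xyz":[34,-13,6],"roll":0,"grip":70},
    {"xyz":[33,-13,6],"roll":0,"grip":70}
  ]
}}

```text
time_s: 35.18
position: [0.3159, 0.2613, 0.3813]
tcp_rot: [[0.073, 0.994, -0.076], [0.961, -0.05, 0.272], [0.266, -0.093, -0.959]]
force: [1.1, -0.3, -0.4]
opening: 0.702
grasp_force: 0.0
```

Request:
{"fn": "move_arm", "kwargs": {
  "increments": [
    {"xyz":[34,-13,6],"roll":0,"grip":70},
    {"xyz":[33,-13,6],"roll":0,"grip":70},
    {"xyz":[33,-13,6],"roll":0,"grip":70},
    {"xyz":[34,-12,7],"roll":0,"grip":70},
    {"xyz":[18,-32,4],"roll":0,"grip":70}
  ]
}}

```text
time_s: 35.6
position: [0.2452, 0.421, 0.4017]
tcp_rot: [[0.074, 0.995, -0.074], [0.96, -0.051, 0.274], [0.269, -0.091, -0.959]]
force: [0.3, -0.0, 1.1]
opening: 0.699
grasp_force: 0.0
```

Request:
{"fn": "move_arm", "kwargs": {
  "increments": [
    {"xyz":[18,-33,4],"roll":0,"grip":70},
    {"xyz":[18,-32,3],"roll":0,"grip":70},
    {"xyz":[18,-32,4],"roll":0,"grip":70},
    {"xyz":[18,-33,4],"roll":0,"grip":70},
    {"xyz":[18,-32,4],"roll":0,"grip":70}
  ]
}}

```text
time_s: 36.02
position: [0.0855, 0.5175, 0.4226]
tcp_rot: [[0.073, 0.994, -0.076], [0.961, -0.05, 0.272], [0.266, -0.093, -0.959]]
force: [1.6, 1.1, -0.6]
opening: 0.7
grasp_force: 0.0
```

Request:
{"fn": "move_arm", "kwargs": {
  "increments": [
    {"xyz":[18,-32,3],"roll":0,"grip":70},
    {"xyz":[18,-33,4],"roll":0,"grip":70},
    {"xyz":[18,-32,4],"roll":0,"grip":70},
    {"xyz":[0,0,0],"roll":0,"grip":70}
  ]
}}

```text
time_s: 36.35
position: [-0.0112, 0.5791, 0.4362]
tcp_rot: [[0.068, 0.994, -0.081], [0.961, -0.043, 0.274], [0.269, -0.096, -0.958]]
force: [0.3, -0.7, -0.2]
opening: 0.698
grasp_force: 0.0
```

```bash
python3 - <<'E'
from h import *
st(); go((-30,1200,450))
E
```

```text
[-11.2 579.1 436.2] [75.5  9.3 82.4  8.8 74.1 77.4] 
 [[0.068, 0.994, -0.081], [0.961, -0.043, 0.274], [0.269, -0.096, -0.958]] 0.698 0.0
[{"xyz":[37, -3, 10],"roll":0,"grip":70},{"xyz":[38, -3, 10],"roll":0,"grip":70},{"xyz":[37, -3, 10],"roll":0,"grip":70},{"xyz":[38, -3, 10],"roll":0,"grip":70},{"xyz":[37, -3, 10],"roll":0,"grip":70}]
[{"xyz":[38, -3, 9],"roll":0,"grip":70},{"xyz":[37, -2, 10],"roll":0,"grip":70},{"xyz":[37, -3, 10],"roll":0,"grip":70},{"xyz":[38, -3, 10],"roll":0,"grip":70},{"xyz":[37, -3, 10],"roll":0,"grip":70}]
[{"xyz":[38, -3, 10],"roll":0,"grip":70},{"xyz":[37, -3, 10],"roll":0,"grip":70},{"xyz":[38, -3, 10],"roll":0,"grip":70},{"xyz":[37, -3, 10],"roll":0,"grip":70},{"xyz":[38, -3, 10],"roll":0,"grip":70}]
[{"xyz":[37, -3, 10],"roll":0,"grip":70}]
```

Request:
{"fn": "move_arm", "kwargs": {
  "increments": [
    {"xyz":[37,6,10],"roll":0,"grip":70},
    {"xyz":[37,6,10],"roll":0,"grip":70},
    {"xyz":[37,4,10],"roll":0,"grip":70},
    {"xyz":[37,2,10],"roll":0,"grip":70},
    {"xyz":[37,2,10],"roll":0,"grip":70}
  ]
}}

```text
time_s: 36.77
position: [0.0251, 0.7681, 0.4343]
tcp_rot: [[0.074, 0.994, -0.076], [0.961, -0.051, 0.271], [0.265, -0.093, -0.96]]
force: [-0.5, -0.0, 0.1]
opening: 0.701
grasp_force: 0.0
```

Request:
{"fn": "move_arm", "kwargs": {
  "increments": [
    {"xyz":[28,2,8],"roll":0,"grip":70},
    {"xyz":[28,2,8],"roll":0,"grip":70},
    {"xyz":[28,2,8],"roll":0,"grip":70},
    {"xyz":[28,2,8],"roll":0,"grip":70},
    {"xyz":[28,2,8],"roll":0,"grip":70}
  ]
}}

```text
time_s: 37.18
position: [0.0423, 0.9125, 0.4325]
tcp_rot: [[0.074, 0.994, -0.076], [0.961, -0.051, 0.271], [0.265, -0.093, -0.96]]
force: [0.6, 1.1, 0.7]
opening: 0.7
grasp_force: 0.0
```

Request:
{"fn": "move_arm", "kwargs": {
  "increments": [
    {"xyz":[28,2,8],"roll":0,"grip":70},
    {"xyz":[28,2,8],"roll":0,"grip":70},
    {"xyz":[28,2,8],"roll":0,"grip":70}
  ]
}}

```text
time_s: 37.43
position: [0.0498, 0.9613, 0.4034]
tcp_rot: [[0.078, 0.994, -0.076], [0.955, -0.053, 0.29], [0.285, -0.095, -0.954]]
force: [0.3, 0.6, 0.0]
opening: 0.702
grasp_force: 0.0
```

```bash
python3 - <<'E'
from h import *
st()
E
```

```text
[ 49.8 961.3 403.4] [77.9 52.3 12.9  7.9 99.  84.1] 
 [[0.078, 0.994, -0.076], [0.955, -0.053, 0.29], [0.285, -0.095, -0.954]] 0.702 0.0
```

Request:
{"fn": "move_arm", "kwargs": {
  "increments": [
    {"xyz":[40,5,-6],"roll":0,"grip":70},
    {"xyz":[40,5,-6],"roll":0,"grip":70},
    {"xyz":[40,5,-6],"roll":0,"grip":70},
    {"xyz":[40,5,-6],"roll":0,"grip":70},
    {"xyz":[40,5,-6],"roll":0,"grip":70}
  ]
}}

```text
time_s: 37.85
position: [0.08, 0.9929, 0.4384]
tcp_rot: [[0.087, 0.994, -0.061], [0.901, -0.052, 0.43], [0.424, -0.093, -0.901]]
force: [0.3, 0.1, 0.1]
opening: 0.7
grasp_force: 0.0
```

Request:
{"fn": "move_arm", "kwargs": {
  "increments": [
    {"xyz":[40,5,-6],"roll":0,"grip":70},
    {"xyz":[40,5,-6],"roll":0,"grip":70},
    {"xyz":[40,5,-6],"roll":0,"grip":70},
    {"xyz":[40,5,-6],"roll":0,"grip":70},
    {"xyz":[40,5,-6],"roll":0,"grip":70}
  ]
}}

```text
time_s: 38.27
position: [0.1059, 1.0124, 0.4786]
tcp_rot: [[0.094, 0.994, -0.047], [0.84, -0.054, 0.54], [0.535, -0.09, -0.84]]
force: [-0.2, -0.6, -0.3]
opening: 0.702
grasp_force: 0.0
```

```bash
python3 - <<'E'
from h import *
st()
E
```

```text
[ 105.9 1012.4  478.6] [74.5 49.8 12.5 11.  86.6 81.5] 
 [[0.094, 0.994, -0.047], [0.84, -0.054, 0.54], [0.535, -0.09, -0.84]] 0.702 0.0
```

Request:
{"fn": "move_arm", "kwargs": {
  "increments": [
    {"xyz":[40,5,0],"roll":0,"grip":70},
    {"xyz":[40,5,0],"roll":0,"grip":70},
    {"xyz":[40,5,0],"roll":0,"grip":70},
    {"xyz":[40,5,0],"roll":0,"grip":70},
    {"xyz":[40,5,0],"roll":0,"grip":70}
  ]
}}

```text
time_s: 38.68
position: [0.1282, 1.0342, 0.5131]
tcp_rot: [[0.099, 0.995, -0.03], [0.765, -0.057, 0.642], [0.637, -0.086, -0.766]]
force: [0.4, -0.0, 0.5]
opening: 0.698
grasp_force: 0.0
```

Request:
{"fn": "move_arm", "kwargs": {
  "increments": [
    {"xyz":[40,5,3],"roll":0,"grip":70},
    {"xyz":[40,5,3],"roll":0,"grip":70},
    {"xyz":[40,5,3],"roll":0,"grip":70},
    {"xyz":[40,5,3],"roll":0,"grip":70},
    {"xyz":[40,5,3],"roll":0,"grip":70}
  ]
}}

```text
time_s: 39.1
position: [0.1486, 1.0503, 0.5557]
tcp_rot: [[0.101, 0.995, -0.009], [0.677, -0.062, 0.733], [0.729, -0.081, -0.68]]
force: [1.0, 0.2, 0.0]
opening: 0.697
grasp_force: 0.0
```

```bash
python3 - <<'E'
from h import *
st()
E
```

```text
[ 148.6 1050.3  555.7] [72.  47.8 12.6 14.1 74.4 79.5] 
 [[0.101, 0.995, -0.009], [0.677, -0.062, 0.733], [0.729, -0.081, -0.68]] 0.697 0.0
```

Request:
{"fn": "move_arm", "kwargs": {
  "increments": [
    {"xyz":[40,1,6],"roll":0,"grip":70},
    {"xyz":[40,1,6],"roll":0,"grip":70},
    {"xyz":[40,1,6],"roll":0,"grip":70},
    {"xyz":[40,1,6],"roll":0,"grip":70}
  ]
}}

```text
time_s: 39.43
position: [0.148, 1.0615, 0.5939]
tcp_rot: [[0.101, 0.995, 0.006], [0.601, -0.066, 0.797], [0.793, -0.077, -0.604]]
force: [-0.0, 0.1, 0.5]
opening: 0.702
grasp_force: 0.0
```

Request:
{"fn": "move_arm", "kwargs": {
  "increments": [
    {"xyz":[40,1,8],"roll":0,"grip":70},
    {"xyz":[40,1,8],"roll":0,"grip":70},
    {"xyz":[40,1,8],"roll":0,"grip":70}
  ]
}}

```text
time_s: 39.68
position: [0.1488, 1.067, 0.6246]
tcp_rot: [[0.1, 0.995, 0.018], [0.54, -0.07, 0.839], [0.835, -0.075, -0.545]]
force: [0.5, 0.4, 0.1]
opening: 0.699
grasp_force: 0.0
```

Request:
{"fn": "move_arm", "kwargs": {
  "increments": [
    {"xyz":[-40,0,-20],"roll":-0.05,"grip":70},
    {"xyz":[-40,0,-20],"roll":-0.06,"grip":70}
  ]
}}

```text
time_s: 39.85
position: [0.1447, 1.0175, 0.5951]
tcp_rot: [[0.015, 1.0, 0.017], [0.541, -0.022, 0.841], [0.841, -0.003, -0.541]]
force: [-0.4, 0.2, -0.3]
opening: 0.7
grasp_force: 0.0
```

```bash
python3 - <<'E'
from h import *
st()
E
```

```text
[ 144.7 1017.5  595.1] [71.4 37.5 33.6 18.1 54.4 69.7] 
 [[0.015, 1.0, 0.017], [0.541, -0.022, 0.841], [0.841, -0.003, -0.541]] 0.7 0.0
```

```bash
python3 - <<'E'
from h import *
go((350,600,450),(480,100,400),(560,-300,300),(623,-395,150),grip=40)
E
```

```text
[{"xyz":[-27, 17, -21],"roll":0,"grip":40},{"xyz":[-26, 16, -20],"roll":0,"grip":40},{"xyz":[-27, 17, -21],"roll":0,"grip":40},{"xyz":[-26, 16, -21],"roll":0,"grip":40},{"xyz":[-27, 17, -20],"roll":0,"grip":40}]
[{"xyz":[-26, 16, -21],"roll":0,"grip":40},{"xyz":[-27, 17, -21],"roll":0,"grip":40},{"xyz":[-26, 16, -21],"roll":0,"grip":40},{"xyz":[-27, 17, -20],"roll":0,"grip":40},{"xyz":[-26, 16, -21],"roll":0,"grip":40}]
[{"xyz":[-27, 17, -21],"roll":0,"grip":40},{"xyz":[-26, 16, -20],"roll":0,"grip":40},{"xyz":[-27, 17, -21],"roll":0,"grip":40},{"xyz":[-24, 11, -30],"roll":0,"grip":40},{"xyz":[-24, 11, -30],"roll":0,"grip":40}]
[{"xyz":[-24, 11, -30],"roll":0,"grip":40},{"xyz":[-23, 10, -30],"roll":0,"grip":40},{"xyz":[-24, 11, -30],"roll":0,"grip":40},{"xyz":[-24, 11, -31],"roll":0,"grip":40},{"xyz":[-24, 11, -30],"roll":0,"grip":40}]
[{"xyz":[-24, 11, -30],"roll":0,"grip":40},{"xyz":[-24, 11, -30],"roll":0,"grip":40},{"xyz":[-24, 11, -30],"roll":0,"grip":40},{"xyz":[-24, 11, -30],"roll":0,"grip":40},{"xyz":[-23, 10, -30],"roll":0,"grip":40}]
[{"xyz":[-24, 11, -30],"roll":0,"grip":40},{"xyz":[-27, 8, -26],"roll":0,"grip":40},{"xyz":[-27, 8, -25],"roll":0,"grip":40},{"xyz":[-28, 8, -26],"roll":0,"grip":40},{"xyz":[-27, 9, -25],"roll":0,"grip":40}]
[{"xyz":[-27, 8, -26],"roll":0,"grip":40},{"xyz":[-27, 8, -25],"roll":0,"grip":40},{"xyz":[-28, 8, -26],"roll":0,"grip":40},{"xyz":[-27, 8, -25],"roll":0,"grip":40},{"xyz":[-27, 8, -26],"roll":0,"grip":40}]
[{"xyz":[-27, 8, -26],"roll":0,"grip":40},{"xyz":[-28, 8, -25],"roll":0,"grip":40},{"xyz":[-35, 13, 0],"roll":0,"grip":40},{"xyz":[-35, 13, 1],"roll":0,"grip":40},{"xyz":[-36, 14, 0],"roll":0,"grip":40}]
[{"xyz":[-35, 13, 1],"roll":0,"grip":40},{"xyz":[-35, 13, 0],"roll":0,"grip":40}]
```

Moving in two blocks, so I can check that the orientation holds.

Request:
{"fn": "move_arm", "kwargs": {
  "increments": [
    {"xyz":[-27,17,-21],"roll":0,"grip":40},
    {"xyz":[-26,16,-20],"roll":0,"grip":40},
    {"xyz":[-27,17,-21],"roll":0,"grip":40},
    {"xyz":[-26,16,-21],"roll":0,"grip":40},
    {"xyz":[-27,17,-20],"roll":0,"grip":40}
  ]
}}

```text
time_s: 40.27
position: [0.2235, 0.8536, 0.5394]
tcp_rot: [[0.017, 1.0, 0.017], [0.544, -0.023, 0.839], [0.839, -0.005, -0.544]]
force: [0.0, -0.2, 0.4]
opening: 0.437
grasp_force: 0.0
```

Request:
{"fn": "move_arm", "kwargs": {
  "increments": [
    {"xyz":[-26,16,-21],"roll":0,"grip":40},
    {"xyz":[-27,17,-21],"roll":0,"grip":40},
    {"xyz":[-26,16,-21],"roll":0,"grip":40},
    {"xyz":[-27,17,-20],"roll":0,"grip":40},
    {"xyz":[-26,16,-21],"roll":0,"grip":40}
  ]
}}

```text
time_s: 40.68
position: [0.302, 0.6926, 0.4844]
tcp_rot: [[0.017, 1.0, 0.018], [0.545, -0.024, 0.838], [0.838, -0.004, -0.545]]
force: [1.6, -0.3, -1.0]
opening: 0.397
grasp_force: 0.0
```

Request:
{"fn": "move_arm", "kwargs": {
  "increments": [
    {"xyz":[-27,17,-21],"roll":0,"grip":40},
    {"xyz":[-26,16,-20],"roll":0,"grip":40},
    {"xyz":[-27,17,-21],"roll":0,"grip":40},
    {"xyz":[-24,11,-30],"roll":0,"grip":40},
    {"xyz":[-24,11,-30],"roll":0,"grip":40}
  ]
}}

```text
time_s: 41.1
position: [0.3697, 0.519, 0.4429]
tcp_rot: [[0.017, 1.0, 0.018], [0.546, -0.024, 0.838], [0.838, -0.005, -0.546]]
force: [1.3, -0.8, -0.1]
opening: 0.397
grasp_force: 0.0
```

Request:
{"fn": "move_arm", "kwargs": {
  "increments": [
    {"xyz":[-24,11,-30],"roll":0,"grip":40},
    {"xyz":[-23,10,-30],"roll":0,"grip":40},
    {"xyz":[-24,11,-30],"roll":0,"grip":40},
    {"xyz":[-24,11,-31],"roll":0,"grip":40},
    {"xyz":[-24,11,-30],"roll":0,"grip":40}
  ]
}}

```text
time_s: 41.52
position: [0.4191, 0.3259, 0.426]
tcp_rot: [[0.016, 1.0, 0.019], [0.546, -0.024, 0.837], [0.837, -0.003, -0.547]]
force: [1.9, -0.1, -0.2]
opening: 0.394
grasp_force: 0.0
```

```bash
python3 - <<'E'
from h import *
st()
E
```

```text
[419.1 325.9 426. ] [ -5.7   9.  104.8  57.8  80.7 -22.2] 
 [[0.016, 1.0, 0.019], [0.546, -0.024, 0.837], [0.837, -0.003, -0.547]] 0.394 0.0
```

Orientation holds. Continuing.

Request:
{"fn": "move_arm", "kwargs": {
  "increments": [
    {"xyz":[-24,11,-30],"roll":0,"grip":40},
    {"xyz":[-24,11,-30],"roll":0,"grip":40},
    {"xyz":[-24,11,-30],"roll":0,"grip":40},
    {"xyz":[-24,11,-30],"roll":0,"grip":40},
    {"xyz":[-23,10,-30],"roll":0,"grip":40}
  ]
}}

```text
time_s: 41.93
position: [0.469, 0.1336, 0.4074]
tcp_rot: [[0.017, 1.0, 0.019], [0.547, -0.025, 0.836], [0.837, -0.004, -0.548]]
force: [1.0, 0.9, 0.8]
opening: 0.398
grasp_force: 0.0
```

Request:
{"fn": "move_arm", "kwargs": {
  "increments": [
    {"xyz":[-24,11,-30],"roll":0,"grip":40},
    {"xyz":[-27,8,-26],"roll":0,"grip":40},
    {"xyz":[-27,8,-25],"roll":0,"grip":40},
    {"xyz":[-28,8,-26],"roll":0,"grip":40},
    {"xyz":[-27,9,-25],"roll":0,"grip":40}
  ]
}}

```text
time_s: 42.35
position: [0.5083, -0.0505, 0.3674]
tcp_rot: [[0.017, 1.0, 0.018], [0.548, -0.025, 0.836], [0.836, -0.004, -0.548]]
force: [1.3, -0.7, -0.6]
opening: 0.401
grasp_force: 0.0
```

Request:
{"fn": "move_arm", "kwargs": {
  "increments": [
    {"xyz":[-27,8,-26],"roll":0,"grip":40},
    {"xyz":[-27,8,-25],"roll":0,"grip":40},
    {"xyz":[-28,8,-26],"roll":0,"grip":40},
    {"xyz":[-27,8,-25],"roll":0,"grip":40},
    {"xyz":[-27,8,-26],"roll":0,"grip":40}
  ]
}}

```text
time_s: 42.77
position: [0.5438, -0.2326, 0.323]
tcp_rot: [[0.017, 1.0, 0.018], [0.548, -0.024, 0.836], [0.837, -0.005, -0.548]]
force: [1.1, -0.1, -0.1]
opening: 0.404
grasp_force: 0.0
```

Request:
{"fn": "move_arm", "kwargs": {
  "increments": [
    {"xyz":[-27,8,-26],"roll":0,"grip":40},
    {"xyz":[-28,8,-25],"roll":0,"grip":40},
    {"xyz":[-35,13,0],"roll":0,"grip":40},
    {"xyz":[-30,11,0],"roll":0,"grip":40},
    {"xyz":[0,0,0],"roll":0,"grip":40}
  ]
}}

```text
time_s: 43.18
position: [0.5803, -0.3419, 0.2421]
tcp_rot: [[0.025, 1.0, 0.017], [0.543, -0.028, 0.839], [0.839, -0.012, -0.543]]
force: [-1.6, 0.6, -1.9]
opening: 0.396
grasp_force: 0.0
```

```bash
python3 - <<'E'
from h import *
s=st()
p,d=bot.capture("top"); cv2.imwrite("pics/top2.png",p[...,::-1])
h=cv2.cvtColor(p,cv2.COLOR_RGB2HSV); m=cv2.inRange(h,(90,120,30),(112,255,255)); m[:205]=0;m[340:]=0;m[:,:350]=0;m[:,530:]=0
P=cloud("top",m>0,d); Q=P[(P[:,2]>.06)&(P[:,2]<.085)]; print(len(Q),cv2.minAreaRect((Q[:,:2]*1000).astype(np.float32)),cv2.minAreaRect((P[P[:,2]<.085][:,:2]*1000).astype(np.float32)))
p,d=bot.capture("wrist"); cv2.imwrite("pics/w3.png",p[...,::-1])
E
```

```text
[ 580.3 -341.9  242.1] [-53.8  53.8  51.4  36.  120.1 -46.7] 
 [[0.025, 1.0, 0.017], [0.543, -0.028, 0.839], [0.839, -0.012, -0.543]] 0.396 0.0
245 ((624.0968017578125, -274.8053894042969), (88.77394104003906, 11.656930923461914), 89.52165222167969) ((519.507568359375, -274.2674255371094), (311.3172302246094, 220.75938415527344), 89.67131042480469)
```

View pics/w3.png

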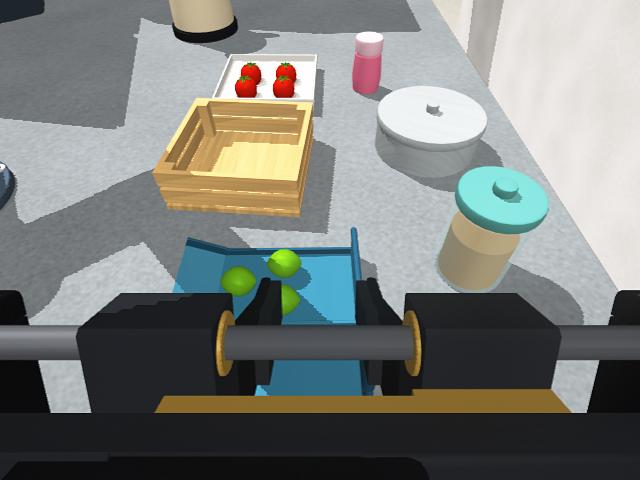

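The wrist picture shows the tray emptied of tomatoes, with three limes at (239,281), (284,263) and (288,300). The four tomatoes sit in the white tray near (265,80), and the tab wall is between the fingers near (360,270).

```bash
python3 - <<'E'
from h import *
go((622.6,-353,106,36),grip=40)
E
```

```text
[{"xyz":[-25, 9, 13],"roll":0,"grip":40},{"xyz":[-26, 9, 14],"roll":0,"grip":40},{"xyz":[-25, 8, 13],"roll":0,"grip":40},{"xyz":[-25, 9, 14],"roll":0,"grip":40},{"xyz":[-25, 9, 13],"roll":0,"grip":40}]
```

Request:
{"fn": "move_arm", "kwargs": {
  "increments": [
    {"xyz":[-25,9,13],"roll":0,"grip":40},
    {"xyz":[-26,9,14],"roll":0,"grip":40},
    {"xyz":[-25,8,13],"roll":0,"grip":40},
    {"xyz":[-25,9,14],"roll":0,"grip":40},
    {"xyz":[-25,9,13],"roll":0.015,"grip":40}
  ]
}}

```text
time_s: 43.7
position: [0.6243, -0.353, 0.1109]
tcp_rot: [[0.029, 0.999, 0.017], [0.548, -0.03, 0.836], [0.836, -0.015, -0.549]]
force: [0.2, -0.7, -0.1]
opening: 0.403
grasp_force: 0.0
```

Request:
{"fn": "move_arm", "kwargs": {
  "increments": [
    {"xyz":[0,0,0],"roll":0,"grip":40},
    {"xyz":[0,0,0],"roll":0,"grip":40}
  ]
}}

```text
time_s: 43.87
position: [0.6231, -0.3519, 0.1092]
tcp_rot: [[0.032, 0.999, 0.014], [0.544, -0.029, 0.838], [0.838, -0.019, -0.545]]
force: [-0.1, -0.3, -0.0]
opening: 0.396
grasp_force: 0.0
```

```bash
python3 - <<'E'
from h import *
s=st(); go((624.3,-269,52,25),grip=40)
p,d=bot.capture("wrist"); cv2.imwrite("pics/w4.png",p[...,::-1])
h=cv2.cvtColor(p,cv2.COLOR_RGB2HSV); P=cloud("wrist",cv2.inRange(h,(88,100,25),(115,255,255))>0,d,s)
Q=P[(P[:,2]>.055)&(P[:,2]<.085)&(abs(P[:,0]-.624)<.03)]; print(len(Q),Q.min(0),Q.max(0),Q[Q[:,2]>.07].mean(0))
E
```

```text
[ 623.1 -351.9  109.2] [-51.9  65.2  45.4  35.6 114.6 -48.2] 
 [[0.032, 0.999, 0.014], [0.544, -0.029, 0.838], [0.838, -0.019, -0.545]] 0.396 0.0
[{"xyz":[-1, 0, 20],"roll":0,"grip":40},{"xyz":[0, 0, 20],"roll":0,"grip":40},{"xyz":[-1, 0, 20],"roll":0,"grip":40},{"xyz":[0, 0, 21],"roll":0,"grip":40},{"xyz":[-1, 0, 20],"roll":0,"grip":40}]
1866 [ 0.61860043 -0.31946633  0.0550277 ] [ 0.63100125 -0.23033015  0.07700041] [ 0.62490206 -0.28133418  0.07420951]
```

View pics/w4.png

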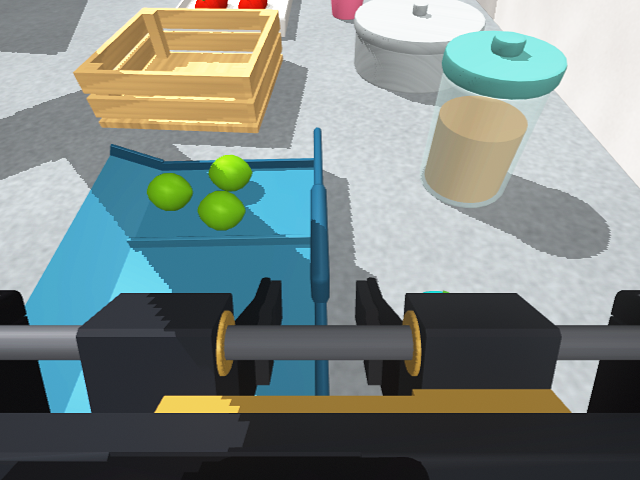

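The tab is upright at (320,240), centred between the open fingers. Advancing along the tool axis.

Request:
{"fn": "move_arm", "kwargs": {
  "increments": [
    {"xyz":[-1,1,20],"roll":-0.022,"grip":40},
    {"xyz":[0,0,20],"roll":0,"grip":40},
    {"xyz":[-1,0,20],"roll":0,"grip":40},
    {"xyz":[0,0,20],"roll":0,"grip":40},
    {"xyz":[-1,0,18],"roll":0,"grip":40}
  ]
}}

```text
time_s: 44.33
position: [0.6266, -0.2731, 0.0565]
tcp_rot: [[0.006, 1.0, 0.019], [0.549, -0.019, 0.835], [0.836, 0.005, -0.549]]
force: [0.8, 0.1, 0.1]
opening: 0.399
grasp_force: 0.0
```

Request:
{"fn": "move_arm", "kwargs": {
  "increments": [
    {"xyz":[0,0,0],"roll":0,"grip":40},
    {"xyz":[0,0,0],"roll":0,"grip":40}
  ]
}}

```text
time_s: 44.5
position: [0.6263, -0.273, 0.0554]
tcp_rot: [[0.008, 1.0, 0.017], [0.548, -0.018, 0.836], [0.837, 0.003, -0.548]]
force: [-0.7, -0.1, 0.4]
opening: 0.401
grasp_force: 0.0
```

```bash
python3 - <<'E'
from h import *
s=st(); print(s["position"]-.019*s["tcp_rot"][:,2], s["force"])
E
```

```text
[ 626.3 -273.    55.4] [-48.2  64.9  56.4  35.9 103.8 -53.3] 
 [[0.008, 1.0, 0.017], [0.548, -0.018, 0.836], [0.837, 0.003, -0.548]] 0.401 0.0
[ 0.62602114 -0.28892377  0.06583748] [-0.66783707 -0.13276632  0.43246462]
```

Request:
{"fn": "move_arm", "kwargs": {
  "increments": [
    {"xyz":[-2,-1,4],"roll":0,"grip":30},
    {"xyz":[0,0,0],"roll":0,"grip":20},
    {"xyz":[0,0,0],"roll":0,"grip":14},
    {"xyz":[0,0,0],"roll":0,"grip":8},
    {"xyz":[0,0,0],"roll":0,"grip":0}
  ]
}}

```text
time_s: 44.92
position: [0.6247, -0.2714, 0.0487]
tcp_rot: [[0.01, 1.0, 0.017], [0.546, -0.02, 0.837], [0.837, 0.001, -0.547]]
force: [0.8, -1.3, 0.6]
opening: 0.136
grasp_force: 30.0
```

Request:
{"fn": "move_arm", "kwargs": {
  "increments": [
    {"xyz":[0,0,0],"roll":0,"grip":0},
    {"xyz":[0,0,0],"roll":0,"grip":0},
    {"xyz":[0,0,0],"roll":0,"grip":0}
  ]
}}

```text
time_s: 45.17
position: [0.6247, -0.2714, 0.0487]
tcp_rot: [[0.01, 1.0, 0.017], [0.547, -0.02, 0.837], [0.837, 0.001, -0.547]]
force: [-0.4, -2.8, 2.5]
opening: 0.133
grasp_force: 30.0
```

```bash
python3 - <<'E'
from h import *
s=st(); print(s["position"]-.019*s["tcp_rot"][:,2], s["force"])
E
```

```text
[ 624.7 -271.4   48.7] [-48.2  65.3  56.7  35.9 103.3 -53.6] 
 [[0.01, 1.0, 0.017], [0.547, -0.02, 0.837], [0.837, 0.001, -0.547]] 0.133 29.991632807068527
[ 0.62439622 -0.28725641  0.05906059] [-0.37542786 -2.8449234   2.54919465]
```

Request:
{"fn": "move_arm", "kwargs": {
  "increments": [
    {"xyz":[4,0,-3],"roll":0,"grip":0},
    {"xyz":[8,0,-5],"roll":0,"grip":0},
    {"xyz":[9,0,-6],"roll":0,"grip":0},
    {"xyz":[8,0,-5],"roll":0,"grip":0},
    {"xyz":[9,0,-6],"roll":0,"grip":0}
  ]
}}

```text
time_s: 45.58
position: [0.6248, -0.2705, 0.0947]
tcp_rot: [[0.01, 1.0, 0.016], [0.546, -0.019, 0.837], [0.837, 0.0, -0.546]]
force: [-0.1, -0.6, -3.2]
opening: 0.134
grasp_force: 30.0
```

Request:
{"fn": "move_arm", "kwargs": {
  "increments": [
    {"xyz":[8,0,-5],"roll":0,"grip":0},
    {"xyz":[4,0,-3],"roll":0,"grip":0},
    {"xyz":[0,0,0],"roll":0,"grip":0}
  ]
}}

```text
time_s: 45.83
position: [0.6253, -0.2715, 0.1102]
tcp_rot: [[0.008, 1.0, 0.017], [0.548, -0.019, 0.836], [0.836, 0.002, -0.548]]
force: [-0.5, -1.0, -3.1]
opening: 0.134
grasp_force: 30.0
```

```bash
cat >> h.py <<'E'
def traypose(s,cam="wrist"):
    p,d=bot.capture(cam); h=cv2.cvtColor(p,cv2.COLOR_RGB2HSV)
    P=cloud(cam,cv2.inRange(h,(88,100,25),(115,255,255))>0,d,s)
    # floor plane by RANSAC
    rng=np.random.default_rng(0); best=None
    for _ in range(400):
        a,b,c=P[rng.choice(len(P),3,False)]; n=np.cross(b-a,c-a); L=np.linalg.norm(n)
        if L<1e-4: continue
        n/=L; k=(abs((P-a)@n)<.0025).sum()
        if best is None or k>best[0]: best=(k,n*np.sign(n[2]),a)
    I=P[abs((P-best[2])@best[1])<.0025]; c=I.mean(0); n=np.linalg.svd(I-c,full_matrices=False)[2][2]; n*=np.sign(n[2])
    print("plane",best[0],len(P),n.round(3),c.round(3),"in tool:",(s["tcp_rot"].T@n).round(3))
    return p,d,P
E
python3 - <<'E'
from h import *
s=st(); print(s["force"],s["moment"]); p,d,P=traypose(s); cv2.imwrite("pics/w5.png",p[...,::-1])
for a,c,P in blobs("wrist",p,d,(32,120,60),(50,255,255),200,s): print("lime",a,c,sphere(P,.019).round(3))
E
```

```text
[ 625.3 -271.5  110.2] [-48.2  60.8  57.1  36.5 106.6 -51.2] 
 [[0.008, 1.0, 0.017], [0.548, -0.019, 0.836], [0.836, 0.002, -0.548]] 0.134 30.044207987375557
[-0.48519494 -1.01729127 -3.0695721 ] [-1.11698401 -0.37528782 -0.03330696]
plane 28580 52665 [-0.002 -0.001  1.   ] [ 0.527 -0.213  0.064] in tool: [ 0.836  0.    -0.549]
lime 2177 [198. 177.] [ 0.54  -0.149  0.081]
lime 2574 [112. 202.] [ 0.486 -0.175  0.081]
lime 2806 [180. 230.] [ 0.539 -0.202  0.081]
```

View pics/w5.png

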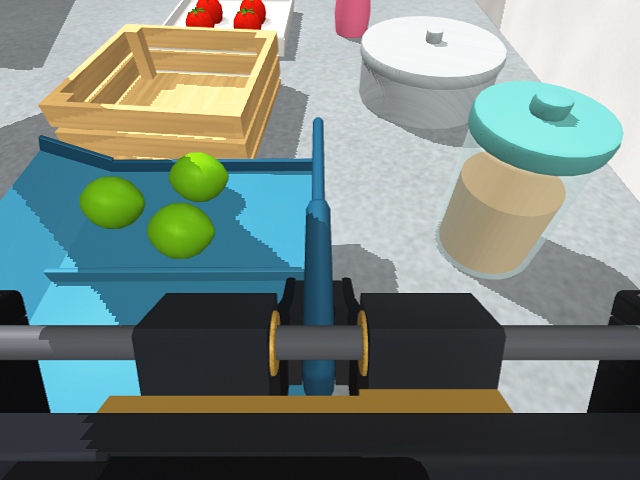

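The tray lifts level, with the limes still inside at (112,202), (198,177) and (180,230). Next I plan the pour so the lip stays over the crate while the tool rolls.

```bash
cat >> h.py <<'E'
from scipy.spatial.transform import Rotation as Ro
LIP=np.array([-.117,.100,.026]); GR=np.array([.100,-.0125,.059])
def pour(seq,yaw=-.5):
    "seq: (lip xyz mm, roll about tool z from level (rad), nrows). Assumes held tray; current roll given by first elem"
    s=bot.read_state(); R=s["tcp_rot"]; p=s["position"]*1000; roll0=seq[0]; rows=[]
    z=np.array([0,0,1.]); Rl=R@Ro.from_rotvec(-roll0*z).as_matrix()   # level tool rotation
    Rt0=Ro.from_rotvec(np.radians(yaw)*z).as_matrix()
    o=Rl.T@(Rt0@((LIP-GR)*1000))+np.array([0,0,-19.])                # lip in tool coordinates
    L=p+R@o; print("lip now",L.round(1)); r=roll0
    for t,rr,n in seq[1:]:
        L0=L.copy(); r0=r
        for i in range(n):
            Lk=L0+(np.array(t)-L0)*(i+1)/n; rk=r0+(rr-r0)*(i+1)/n; dr=round(rk-r,3); r+=dr
            Rk=Rl@Ro.from_rotvec(r*z).as_matrix(); pk=Lk-Rk@o; q=np.round(R.T@(pk-p)); p=p+R@q; R=Rk; L=p+R@o
            rows.append(([int(v) for v in q],dr))
        print("->",p.round(0),r)
    for i in range(0,len(rows),5): print("["+",".join('{"xyz":%s,"roll":%s,"grip":0}'%(a,b) for a,b in rows[i:i+5])+"]")
E
python3 - <<'E'
from h import *
pour([0,(None)] if 0 else [0,((405,-174,220),0,5),((505,75,220),0,9)])
E
```

```text
lip now [ 408.6 -172.8   86.5]
-> [ 622. -272.  243.] 0.0
-> [722. -23. 242.] 0.0
[{"xyz":[22, -1, -15],"roll":0.0,"grip":0},{"xyz":[22, 0, -15],"roll":0.0,"grip":0},{"xyz":[23, -1, -15],"roll":0.0,"grip":0},{"xyz":[22, -1, -14],"roll":0.0,"grip":0},{"xyz":[22, 0, -15],"roll":0.0,"grip":0}]
[{"xyz":[15, 11, 23],"roll":0.0,"grip":0},{"xyz":[16, 10, 24],"roll":0.0,"grip":0},{"xyz":[15, 11, 23],"roll":0.0,"grip":0},{"xyz":[15, 10, 23],"roll":0.0,"grip":0},{"xyz":[15, 11, 24],"roll":0.0,"grip":0}]
[{"xyz":[16, 10, 23],"roll":0.0,"grip":0},{"xyz":[15, 11, 23],"roll":0.0,"grip":0},{"xyz":[15, 10, 23],"roll":0.0,"grip":0},{"xyz":[15, 11, 24],"roll":0.0,"grip":0}]
```

Request:
{"fn": "move_arm", "kwargs": {
  "increments": [
    {"xyz":[11,0,-7],"roll":0,"grip":0},
    {"xyz":[22,-1,-15],"roll":0,"grip":0},
    {"xyz":[23,-1,-15],"roll":0,"grip":0},
    {"xyz":[22,-1,-14],"roll":0,"grip":0},
    {"xyz":[22,0,-15],"roll":0,"grip":0}
  ]
}}

```text
time_s: 46.3
position: [0.6211, -0.2711, 0.2293]
tcp_rot: [[0.012, 1.0, 0.015], [0.545, -0.019, 0.838], [0.839, -0.002, -0.545]]
force: [0.6, 0.2, -3.7]
opening: 0.137
grasp_force: 30.0
```

Request:
{"fn": "move_arm", "kwargs": {
  "increments": [
    {"xyz":[11,0,-8],"roll":0,"grip":0},
    {"xyz":[5,4,8],"roll":0,"grip":0},
    {"xyz":[10,7,15],"roll":0,"grip":0},
    {"xyz":[15,11,23],"roll":0,"grip":0},
    {"xyz":[15,10,23],"roll":0,"grip":0}
  ]
}}

```text
time_s: 46.72
position: [0.6552, -0.1882, 0.239]
tcp_rot: [[0.014, 1.0, 0.015], [0.544, -0.021, 0.839], [0.839, -0.004, -0.544]]
force: [0.0, 0.9, -3.3]
opening: 0.136
grasp_force: 30.0
```

Request:
{"fn": "move_arm", "kwargs": {
  "increments": [
    {"xyz":[16,10,23],"roll":0,"grip":0},
    {"xyz":[15,11,23],"roll":0,"grip":0},
    {"xyz":[15,10,23],"roll":0,"grip":0},
    {"xyz":[15,11,24],"roll":0,"grip":0},
    {"xyz":[15,10,23],"roll":0,"grip":0}
  ]
}}

```text
time_s: 47.13
position: [0.7092, -0.0486, 0.2389]
tcp_rot: [[0.015, 1.0, 0.012], [0.544, -0.018, 0.839], [0.839, -0.006, -0.544]]
force: [0.3, -0.4, -2.9]
opening: 0.137
grasp_force: 30.0
```

Request:
{"fn": "move_arm", "kwargs": {
  "increments": [
    {"xyz":[10,7,16],"roll":0,"grip":0},
    {"xyz":[6,4,8],"roll":0,"grip":0},
    {"xyz":[0,0,0],"roll":0,"grip":0}
  ]
}}

```text
time_s: 47.38
position: [0.7206, -0.0193, 0.2402]
tcp_rot: [[0.011, 1.0, 0.01], [0.544, -0.014, 0.839], [0.839, -0.004, -0.544]]
force: [-0.4, -0.5, -2.7]
opening: 0.138
grasp_force: 30.0
```

```bash
python3 - <<'E'
from h import *
s=st(); traypose(s)
pour([0,((505,75,220),-.3,4),((505,75,140),-.5,4),((505,75,130),-1.25,13)])
E
```

```text
[720.6 -19.3 240.2] [-29.3  48.8  63.7  48.3  99.4 -34.4] 
 [[0.011, 1.0, 0.01], [0.544, -0.014, 0.839], [0.839, -0.004, -0.544]] 0.138 30.04103644285351
plane 30510 49018 [ 0.006 -0.006  1.   ] [0.618 0.041 0.195] in tool: [ 0.836  0.001 -0.549]
lip now [504.3  76.8 217.8]
-> [722.  12. 298.] -0.3
-> [711.  36. 254.] -0.49999999999999994
-> [605. 103. 345.] -1.2500000000000004
[{"xyz":[17, 2, -1],"roll":-0.075,"grip":0},{"xyz":[16, 2, 0],"roll":-0.075,"grip":0},{"xyz":[17, 2, -1],"roll":-0.075,"grip":0},{"xyz":[16, 2, -1],"roll":-0.075,"grip":0},{"xyz":[-5, -4, 11],"roll":-0.05,"grip":0}]
[{"xyz":[-5, -4, 11],"roll":-0.05,"grip":0},{"xyz":[-4, -5, 11],"roll":-0.05,"grip":0},{"xyz":[-4, -6, 11],"roll":-0.05,"grip":0},{"xyz":[12, 1, 0],"roll":-0.058,"grip":0},{"xyz":[12, 1, 1],"roll":-0.057,"grip":0}]
[{"xyz":[12, 1, 0],"roll":-0.058,"grip":0},{"xyz":[12, 2, 1],"roll":-0.058,"grip":0},{"xyz":[12, 1, 0],"roll":-0.057,"grip":0},{"xyz":[12, 1, 0],"roll":-0.058,"grip":0},{"xyz":[13, 1, 1],"roll":-0.058,"grip":0}]
[{"xyz":[12, 1, 0],"roll":-0.058,"grip":0},{"xyz":[12, 1, 1],"roll":-0.057,"grip":0},{"xyz":[12, 1, 0],"roll":-0.058,"grip":0},{"xyz":[13, 0, 1],"roll":-0.058,"grip":0},{"xyz":[12, 1, 0],"roll":-0.057,"grip":0}]
[{"xyz":[12, 1, 0],"roll":-0.058,"grip":0}]
```

Request:
{"fn": "move_arm", "kwargs": {
  "increments": [
    {"xyz":[17,2,-1],"roll":-0.075,"grip":0},
    {"xyz":[16,2,0],"roll":-0.075,"grip":0},
    {"xyz":[17,2,-1],"roll":-0.075,"grip":0},
    {"xyz":[16,2,-1],"roll":-0.075,"grip":0},
    {"xyz":[-5,-4,11],"roll":-0.05,"grip":0}
  ]
}}

```text
time_s: 47.85
position: [0.7221, 0.0139, 0.2935]
tcp_rot: [[-0.342, 0.939, 0.022], [0.521, 0.17, 0.837], [0.782, 0.298, -0.547]]
force: [0.3, -0.3, -2.8]
opening: 0.136
grasp_force: 30.1
```

Request:
{"fn": "move_arm", "kwargs": {
  "increments": [
    {"xyz":[-5,-4,11],"roll":-0.05,"grip":0},
    {"xyz":[-4,-5,11],"roll":-0.05,"grip":0},
    {"xyz":[-4,-6,11],"roll":-0.05,"grip":0},
    {"xyz":[0,0,0],"roll":0,"grip":0}
  ]
}}

```text
time_s: 48.18
position: [0.7098, 0.033, 0.2519]
tcp_rot: [[-0.465, 0.885, 0.012], [0.488, 0.244, 0.838], [0.739, 0.396, -0.545]]
force: [-1.9, 0.7, -1.5]
opening: 0.138
grasp_force: 30.0
```

```bash
python3 - <<'E'
from h import *
s=st(); p,d,P=traypose(s); cv2.imwrite("pics/w6.png",p[...,::-1])
pour([-.5,((505,75,130),-1.25,13)])
E
```

```text
[709.8  33.  251.9] [-26.2  45.9  68.4  49.6  95.9 -62.3] 
 [[-0.465, 0.885, 0.012], [0.488, 0.244, 0.838], [0.739, 0.396, -0.545]] 0.138 30.000636863987893
plane 35470 51049 [-0.39  -0.05   0.919] [0.621 0.073 0.167] in tool: [ 0.836  0.007 -0.548]
lip now [504.5  71.9 139.9]
-> [605. 103. 345.] -1.2500000000000004
[{"xyz":[12, 1, 1],"roll":-0.058,"grip":0},{"xyz":[12, 1, 0],"roll":-0.057,"grip":0},{"xyz":[12, 2, 1],"roll":-0.058,"grip":0},{"xyz":[13, 1, 0],"roll":-0.058,"grip":0},{"xyz":[12, 1, 1],"roll":-0.057,"grip":0}]
[{"xyz":[12, 1, 1],"roll":-0.058,"grip":0},{"xyz":[13, 1, 0],"roll":-0.058,"grip":0},{"xyz":[12, 1, 1],"roll":-0.058,"grip":0},{"xyz":[12, 1, 1],"roll":-0.057,"grip":0},{"xyz":[12, 1, 0],"roll":-0.058,"grip":0}]
[{"xyz":[13, 1, 1],"roll":-0.058,"grip":0},{"xyz":[12, 1, 0],"roll":-0.057,"grip":0},{"xyz":[13, 1, 1],"roll":-0.058,"grip":0}]
```

View pics/w6.png

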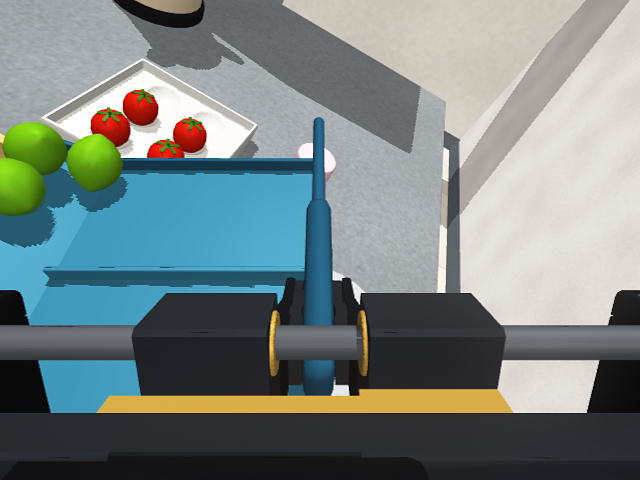

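The tray is tipped 23°. The three limes, at (16,185), (35,145) and (94,162), have rolled to the front near the end rim. I carry on tipping, shifting the lip slightly towards -y.

Request:
{"fn": "move_arm", "kwargs": {
  "increments": [
    {"xyz":[11,1,0],"roll":-0.058,"grip":0},
    {"xyz":[11,1,-1],"roll":-0.057,"grip":0},
    {"xyz":[11,1,-1],"roll":-0.058,"grip":0},
    {"xyz":[12,1,-1],"roll":-0.058,"grip":0},
    {"xyz":[11,0,-1],"roll":-0.057,"grip":0}
  ]
}}

```text
time_s: 48.65
position: [0.6839, 0.0555, 0.299]
tcp_rot: [[-0.703, 0.711, 0.018], [0.399, 0.373, 0.837], [0.589, 0.596, -0.546]]
force: [-0.8, -0.3, -2.4]
opening: 0.136
grasp_force: 30.0
```

Request:
{"fn": "move_arm", "kwargs": {
  "increments": [
    {"xyz":[11,1,-1],"roll":-0.058,"grip":0},
    {"xyz":[12,0,-1],"roll":-0.058,"grip":0},
    {"xyz":[11,0,0],"roll":-0.058,"grip":0},
    {"xyz":[12,1,0],"roll":-0.057,"grip":0},
    {"xyz":[12,1,0],"roll":-0.058,"grip":0}
  ]
}}

```text
time_s: 49.07
position: [0.6403, 0.0756, 0.3319]
tcp_rot: [[-0.876, 0.482, 0.018], [0.276, 0.471, 0.838], [0.396, 0.739, -0.546]]
force: [0.0, -0.1, -1.8]
opening: 0.135
grasp_force: 30.0
```

Request:
{"fn": "move_arm", "kwargs": {
  "increments": [
    {"xyz":[13,1,1],"roll":-0.058,"grip":0},
    {"xyz":[12,1,0],"roll":-0.057,"grip":0},
    {"xyz":[13,1,1],"roll":-0.058,"grip":0},
    {"xyz":[0,0,0],"roll":0,"grip":0},
    {"xyz":[0,0,0],"roll":0,"grip":0}
  ]
}}

```text
time_s: 49.48
position: [0.6078, 0.0883, 0.3462]
tcp_rot: [[-0.945, 0.327, 0.018], [0.193, 0.511, 0.837], [0.265, 0.795, -0.546]]
force: [1.1, -0.5, -2.8]
opening: 0.132
grasp_force: 30.0
```

```bash
python3 - <<'E'
from h import *
s=st(); p,d,P=traypose(s); q,_=bot.capture("scene"); cv2.imwrite("pics/w7.png",np.hstack([cv2.resize(p,(400,300)),cv2.resize(q[120:360,100:500],(400,300))])[...,::-1])
pour([-1.25])
E
```

```text
[607.8  88.3 346.2] [ -25.8   31.2   83.    49.9   95.4 -105.1] 
 [[-0.945, 0.327, 0.018], [0.193, 0.511, 0.837], [0.265, 0.795, -0.546]] 0.132 29.996254581492394
plane 36056 55788 [-0.798 -0.295  0.525] [0.576 0.102 0.22 ] in tool: [ 0.836  0.005 -0.549]
lip now [508.   58.9 130.6]
```

View pics/w7.png

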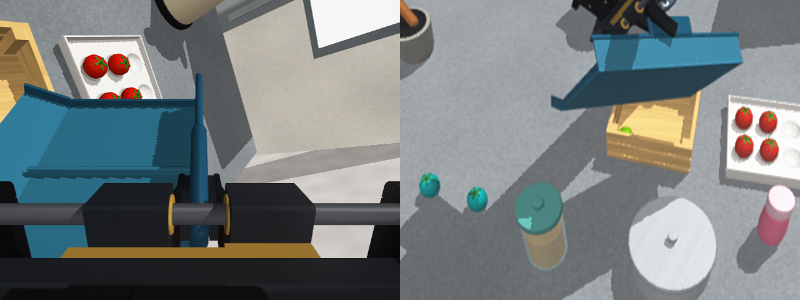

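The wrist view (left half) shows the lime compartment empty, and the scene view shows a lime in the crate at (625,130). Now I roll the tray back to level and return it to its old place.

```bash
python3 - <<'E'
from h import *
pour([-1.25,((508,70,230),0,13),((407,-173,230),0,8),((407.5,-173,45),0,6)])
E
```

```text
lip now [508.   58.9 130.6]
-> [724. -28. 253.] -2.7755575615628914e-17
-> [ 624. -271.  252.] -2.7755575615628914e-17
-> [ 623. -271.   67.] -2.7755575615628914e-17
[{"xyz":[-19, 2, -3],"roll":0.096,"grip":0},{"xyz":[-18, 3, -4],"roll":0.096,"grip":0},{"xyz":[-17, 1, -3],"roll":0.096,"grip":0},{"xyz":[-17, 2, -4],"roll":0.097,"grip":0},{"xyz":[-16, 1, -3],"roll":0.096,"grip":0}]
[{"xyz":[-16, 1, -4],"roll":0.096,"grip":0},{"xyz":[-16, 0, -3],"roll":0.096,"grip":0},{"xyz":[-15, -1, -4],"roll":0.096,"grip":0},{"xyz":[-14, -1, -3],"roll":0.096,"grip":0},{"xyz":[-15, -1, -4],"roll":0.097,"grip":0}]
[{"xyz":[-14, -2, -3],"roll":0.096,"grip":0},{"xyz":[-14, -3, -4],"roll":0.096,"grip":0},{"xyz":[-14, -4, -3],"roll":0.096,"grip":0},{"xyz":[-17, -12, -26],"roll":0.0,"grip":0},{"xyz":[-17, -12, -25],"roll":0.0,"grip":0}]
[{"xyz":[-16, -12, -26],"roll":0.0,"grip":0},{"xyz":[-17, -12, -26],"roll":0.0,"grip":0},{"xyz":[-17, -12, -25],"roll":0.0,"grip":0},{"xyz":[-17, -11, -26],"roll":0.0,"grip":0},{"xyz":[-16, -12, -26],"roll":0.0,"grip":0}]
[{"xyz":[-17, -12, -25],"roll":0.0,"grip":0},{"xyz":[-26, 0, 17],"roll":0.0,"grip":0},{"xyz":[-26, 0, 17],"roll":0.0,"grip":0},{"xyz":[-25, 0, 16],"roll":0.0,"grip":0},{"xyz":[-26, 0, 17],"roll":0.0,"grip":0}]
[{"xyz":[-26, 0, 17],"roll":0.0,"grip":0},{"xyz":[-26, 0, 17],"roll":0.0,"grip":0}]
```

Request:
{"fn": "move_arm", "kwargs": {
  "increments": [
    {"xyz":[-19,2,-3],"roll":0.096,"grip":0},
    {"xyz":[-18,3,-4],"roll":0.096,"grip":0},
    {"xyz":[-17,1,-3],"roll":0.096,"grip":0},
    {"xyz":[-17,2,-4],"roll":0.097,"grip":0},
    {"xyz":[-16,1,-3],"roll":0.096,"grip":0}
  ]
}}

```text
time_s: 50.0
position: [0.6881, 0.0541, 0.3256]
tcp_rot: [[-0.684, 0.73, 0.017], [0.408, 0.363, 0.837], [0.605, 0.58, -0.546]]
force: [-0.4, 0.3, -2.4]
opening: 0.135
grasp_force: 30.0
```

Request:
{"fn": "move_arm", "kwargs": {
  "increments": [
    {"xyz":[-16,1,-4],"roll":0.096,"grip":0},
    {"xyz":[-16,0,-3],"roll":0.096,"grip":0},
    {"xyz":[-15,-1,-4],"roll":0.096,"grip":0},
    {"xyz":[-14,-1,-3],"roll":0.096,"grip":0},
    {"xyz":[-15,-1,-4],"roll":0.097,"grip":0}
  ]
}}

```text
time_s: 50.42
position: [0.726, 0.0036, 0.2814]
tcp_rot: [[-0.268, 0.963, 0.016], [0.53, 0.133, 0.838], [0.805, 0.233, -0.546]]
force: [-0.1, -0.4, -2.0]
opening: 0.138
grasp_force: 30.0
```

Request:
{"fn": "move_arm", "kwargs": {
  "increments": [
    {"xyz":[-14,-2,-3],"roll":0.096,"grip":0},
    {"xyz":[-14,-3,-4],"roll":0.096,"grip":0},
    {"xyz":[-14,-4,-3],"roll":0.096,"grip":0},
    {"xyz":[0,0,0],"roll":0,"grip":0},
    {"xyz":[0,0,0],"roll":0,"grip":0}
  ]
}}

```text
time_s: 50.83
position: [0.7237, -0.028, 0.2512]
tcp_rot: [[0.011, 1.0, 0.017], [0.545, -0.02, 0.838], [0.838, 0.0, -0.545]]
force: [0.8, 0.2, -2.4]
opening: 0.138
grasp_force: 30.0
```

```bash
python3 - <<'E'
from h import *
s=st(); p,d,P=traypose(s)
for a,c,Q in blobs("wrist",p,d,(32,120,40),(50,255,255),60,s): print("lime wrist",a,c,np.median(Q,0).round(3))
p,d=bot.capture("scene")
for a,c,Q in blobs("scene",p,d,(30,110,40),(50,255,255),15): print("lime scene",a,c,np.median(Q,0).round(3))
E
```

```text
[723.7 -28.  251.2] [-29.8  48.4  62.6  48.4 100.4 -33.6] 
 [[0.011, 1.0, 0.017], [0.545, -0.02, 0.838], [0.838, 0.0, -0.545]] 0.138 30.03027108265087
plane 35551 55185 [ 0.    -0.005  1.   ] [0.622 0.041 0.206] in tool: [ 0.836  0.    -0.549]
lime scene 17 [471. 213.] [0.457 0.34  0.049]
lime scene 20 [471. 234.] [0.529 0.335 0.049]
```

Request:
{"fn": "move_arm", "kwargs": {
  "increments": [
    {"xyz":[-8,-6,-13],"roll":0,"grip":0},
    {"xyz":[-17,-12,-26],"roll":0,"grip":0},
    {"xyz":[-17,-12,-26],"roll":0,"grip":0},
    {"xyz":[-17,-12,-26],"roll":0,"grip":0},
    {"xyz":[-17,-12,-26],"roll":0,"grip":0}
  ]
}}

```text
time_s: 51.35
position: [0.6661, -0.1669, 0.2538]
tcp_rot: [[0.008, 1.0, 0.016], [0.547, -0.018, 0.837], [0.837, 0.002, -0.547]]
force: [-0.2, 0.1, -3.3]
opening: 0.138
grasp_force: 30.0
```

Request:
{"fn": "move_arm", "kwargs": {
  "increments": [
    {"xyz":[-17,-12,-26],"roll":0,"grip":0},
    {"xyz":[-17,-12,-26],"roll":0,"grip":0},
    {"xyz":[-17,-12,-26],"roll":0,"grip":0},
    {"xyz":[-8,-6,-13],"roll":0,"grip":0},
    {"xyz":[0,0,0],"roll":0,"grip":0}
  ]
}}

```text
time_s: 51.77
position: [0.6213, -0.278, 0.2532]
tcp_rot: [[0.012, 1.0, 0.021], [0.548, -0.024, 0.836], [0.836, 0.002, -0.548]]
force: [0.3, 0.3, -3.5]
opening: 0.136
grasp_force: 30.0
```

```bash
python3 - <<'E'
from h import *
s=st(); p,d,P=traypose(s); pour([0]); go((624.7,-271.4,70,28),(624.7,-271.4,56,8),grip=0)
E
```

```text
[ 621.3 -278.   253.2] [-48.8  51.7  54.3  39.1 116.1 -43.6] 
 [[0.012, 1.0, 0.021], [0.548, -0.024, 0.836], [0.836, 0.002, -0.548]] 0.136 30.0233520520851
plane 35881 56823 [-0.    -0.001  1.   ] [ 0.52  -0.209  0.207] in tool: [ 0.836  0.001 -0.549]
lip now [ 405.8 -177.1  230.8]
[{"xyz":[-22, 0, 15],"roll":0,"grip":0},{"xyz":[-21, 1, 15],"roll":0,"grip":0},{"xyz":[-22, 0, 14],"roll":0,"grip":0},{"xyz":[-21, 0, 15],"roll":0,"grip":0},{"xyz":[-22, 1, 15],"roll":0,"grip":0}]
[{"xyz":[-22, 0, 15],"roll":0,"grip":0},{"xyz":[-21, 0, 15],"roll":0,"grip":0},{"xyz":[-6, 0, 4],"roll":0,"grip":0},{"xyz":[-6, 0, 3],"roll":0,"grip":0}]
```

Request:
{"fn": "move_arm", "kwargs": {
  "increments": [
    {"xyz":[-22,0,15],"roll":0,"grip":0},
    {"xyz":[-21,1,15],"roll":0,"grip":0},
    {"xyz":[-22,0,14],"roll":0,"grip":0},
    {"xyz":[-21,0,15],"roll":0,"grip":0},
    {"xyz":[-22,1,15],"roll":0,"grip":0}
  ]
}}

```text
time_s: 52.23
position: [0.6255, -0.2681, 0.1219]
tcp_rot: [[0.008, 1.0, 0.015], [0.546, -0.017, 0.838], [0.838, 0.002, -0.546]]
force: [0.8, 0.6, -2.0]
opening: 0.137
grasp_force: 30.0
```

Request:
{"fn": "move_arm", "kwargs": {
  "increments": [
    {"xyz":[-22,0,15],"roll":0,"grip":0},
    {"xyz":[-21,0,15],"roll":0,"grip":0},
    {"xyz":[-6,0,4],"roll":0,"grip":0},
    {"xyz":[-4,0,2],"roll":0,"grip":0},
    {"xyz":[0,0,0],"roll":0,"grip":0}
  ]
}}

```text
time_s: 52.65
position: [0.6251, -0.268, 0.0581]
tcp_rot: [[0.01, 1.0, 0.015], [0.545, -0.018, 0.838], [0.838, 0.0, -0.545]]
force: [-0.2, -1.4, -1.8]
opening: 0.138
grasp_force: 30.0
```

Request:
{"fn": "move_arm", "kwargs": {
  "increments": [
    {"xyz":[-3,0,2],"roll":0,"grip":0},
    {"xyz":[0,0,0],"roll":0,"grip":0}
  ]
}}

```text
time_s: 52.82
position: [0.6254, -0.2694, 0.0557]
tcp_rot: [[0.009, 1.0, 0.017], [0.548, -0.019, 0.836], [0.837, 0.002, -0.548]]
force: [0.4, -0.9, -2.3]
opening: 0.132
grasp_force: 30.0
```

```bash
python3 - <<'E'
from h import *
s=st(); print(s["force"]); traypose(s)
E
```

```text
[ 625.4 -269.4   55.7] [-48.1  64.7  57.   36.  103.5 -53.5] 
 [[0.009, 1.0, 0.017], [0.548, -0.019, 0.836], [0.837, 0.002, -0.548]] 0.132 30.023833480663598
[ 0.36581752 -0.87500523 -2.2778431 ]
plane 35472 61022 [-0.001 -0.002  1.   ] [ 0.524 -0.201  0.01 ] in tool: [ 0.835  0.001 -0.55 ]
```

Request:
{"fn": "move_arm", "kwargs": {
  "increments": [
    {"xyz":[-3,0,2],"roll":0,"grip":0},
    {"xyz":[0,0,0],"roll":0,"grip":0}
  ]
}}

```text
time_s: 53.03
position: [0.6247, -0.2693, 0.0511]
tcp_rot: [[0.01, 1.0, 0.017], [0.547, -0.019, 0.837], [0.837, 0.001, -0.547]]
force: [-0.8, -0.3, -1.8]
opening: 0.136
grasp_force: 30.0
```

Request:
{"fn": "move_arm", "kwargs": {
  "increments": [
    {"xyz":[-2,0,1],"roll":0,"grip":0},
    {"xyz":[0,0,0],"roll":0,"grip":0}
  ]
}}

```text
time_s: 53.2
position: [0.6246, -0.2694, 0.0488]
tcp_rot: [[0.011, 1.0, 0.016], [0.546, -0.02, 0.838], [0.838, -0.0, -0.546]]
force: [0.4, 0.0, -1.2]
opening: 0.135
grasp_force: 30.0
```

Request:
{"fn": "move_arm", "kwargs": {
  "increments": [
    {"xyz":[-1,0,1],"roll":0,"grip":0},
    {"xyz":[0,0,0],"roll":0,"grip":0}
  ]
}}

```text
time_s: 53.37
position: [0.6246, -0.2694, 0.0487]
tcp_rot: [[0.01, 1.0, 0.016], [0.545, -0.019, 0.838], [0.838, 0.001, -0.545]]
force: [-1.1, -0.6, 4.3]
opening: 0.14
grasp_force: 30.0
```

Down on the counter. I open the fingers, back out along the tool axis, and retreat upward.

Request:
{"fn": "move_arm", "kwargs": {
  "increments": [
    {"xyz":[0,0,0],"roll":0,"grip":20},
    {"xyz":[0,0,0],"roll":0,"grip":35},
    {"xyz":[0,0,0],"roll":0,"grip":42},
    {"xyz":[0,0,-10],"roll":0,"grip":42},
    {"xyz":[0,0,-30],"roll":0,"grip":42}
  ]
}}

```text
time_s: 53.78
position: [0.6228, -0.2981, 0.067]
tcp_rot: [[0.014, 1.0, 0.009], [0.54, -0.015, 0.841], [0.841, -0.007, -0.54]]
force: [-0.1, 0.7, -0.5]
opening: 0.386
grasp_force: 0.0
```

Request:
{"fn": "move_arm", "kwargs": {
  "increments": [
    {"xyz":[0,0,-40],"roll":0,"grip":42},
    {"xyz":[20,0,-30],"roll":0,"grip":42},
    {"xyz":[30,0,-20],"roll":0,"grip":42},
    {"xyz":[30,0,-20],"roll":0,"grip":42},
    {"xyz":[30,0,-20],"roll":0,"grip":42}
  ]
}}

```text
time_s: 54.2
position: [0.6225, -0.3523, 0.2336]
tcp_rot: [[0.011, 1.0, 0.017], [0.546, -0.02, 0.838], [0.838, -0.001, -0.546]]
force: [0.2, 0.3, -1.2]
opening: 0.42
grasp_force: 0.0
```

Request:
{"fn": "move_arm", "kwargs": {
  "increments": [
    {"xyz":[30,0,-20],"roll":0,"grip":42},
    {"xyz":[20,0,-15],"roll":0,"grip":42},
    {"xyz":[0,0,0],"roll":0,"grip":42}
  ]
}}

```text
time_s: 54.45
position: [0.6238, -0.3551, 0.3008]
tcp_rot: [[0.002, 1.0, 0.02], [0.554, -0.018, 0.833], [0.833, 0.009, -0.554]]
force: [0.4, -0.3, 0.5]
opening: 0.422
grasp_force: 0.0
```

```bash
python3 - <<'E'
from h import *
s=st()
p,d=bot.capture("top"); cv2.imwrite("pics/top3.png",p[...,::-1])
for a,c,P in blobs("top",p,d,(0,150,60),(8,255,255)): print("tom",a,c,sphere(P,.022).round(4))
for a,c,P in blobs("top",p,d,(32,120,40),(50,255,255)): print("lime",a,c,sphere(P,.019).round(4))
E
```

```text
[ 623.8 -355.1  300.8] [-52.   54.6  40.   41.3 126.6 -38.5] 
 [[0.002, 1.0, 0.02], [0.554, -0.018, 0.833], [0.833, 0.009, -0.554]] 0.422 0.0
tom 114 [177. 278.] [0.5243 0.2739 0.0304]
tom 81 [151. 278.] [0.5285 0.3328 0.0307]
tom 122 [174. 312.] [0.4499 0.2773 0.03  ]
tom 106 [146. 312.] [0.4548 0.3361 0.0302]
lime 236 [313. 270.] [ 0.5275 -0.0061  0.0259]
lime 244 [308. 331.] [0.4024 0.0062 0.0256]
lime 240 [289. 334.] [0.3948 0.0455 0.0257]
```

View pics/top3.png

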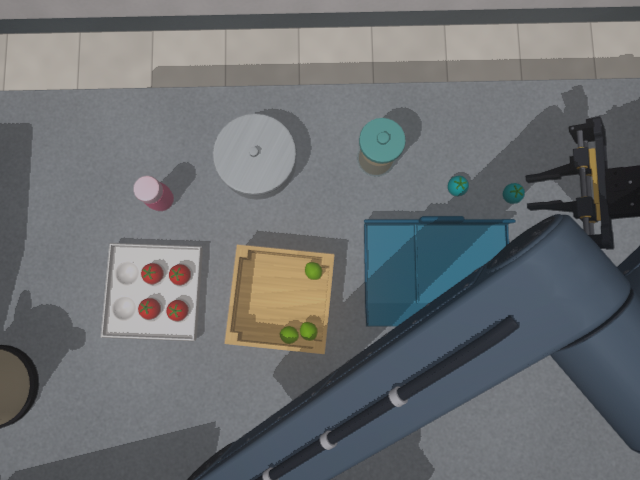

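The top view shows four tomatoes in dishes at (151,273), (179,274), (149,308) and (177,310). Three limes are in the crate at (313,270), (308,331) and (289,334). The tray is level on the counter, and the jar, spice box and shaker have not moved.

```bash
python3 -c "
from rig import bot; print(bot.hand_in())"
```

```text
the job is handed in; nothing more can be done
None
```

I handed the job in: all four tomatoes are in their own dishes, all three limes are in the crate, the empty tray is back level on the counter, and the jar, spice box and shaker were left alone. One risk to note is that the first tomato briefly read 11.5 N, above the 8 N safe grip but under the 12 N that bruises.

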